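Draw the stop plug out of the cup chuck with the chip hook

ROBOT

A 6-joint arm with a two-finger parallel gripper is mounted at the origin on the work surface. World frame = base frame: x ahead of the robot, y to its left, z up, the work surface at z = 0. Lengths are in m, angles in rad, forces in N, time in s.
With the tool pointing down it reaches from about 0.35 to 0.775 m from the base axis. Payload 5.5 kg.
Tool frame: the origin (TCP) lies midway between the tips of the shut fingers; the grasp point (between the pads) lies 19 mm behind it; z points along the fingers, y is the line along which they close (so a half turn about z gives the same grasp; the last joint's range is limited). The gripper opens to 85 mm and grips with 20 to 120 N. Pads are 22 mm wide; open, the fingers measure 114 mm over their backs; the gripper's body (76 mm by 85 mm) begins 54 mm behind the grasp point. The pads swing forward as they close: fully open they stand 13 mm farther back than shut.
Start: joints at [-1.269, 0.313, 0.046, 1.304, 0, 1.431], TCP at [0.246, -0.52, 0.198] pointing down, gripper open.
Joint ranges: [-2.76, 2.76], [-0.86, 1.69], [-1.03, 1.26], [-2.2, 2.34], [-1.47, 1.5], [-3.14, 3.14]. Speed limits (rad/s): [2.57, 2.57, 3.14, 3.14, 3.14, 3.14].

INTERFACE

Orientations are given as a unit quaternion [w, x, y, z].
In Python, from workcell import env gives the robot as it stands. The module is installed in compiled form; this text tells all that it offers.
- The arm moves only by the tool servo_tool, never from a script. Its argument "increments" is a list of rows, each an object of numbers: "grip": the closure, from 0 (fully open) to 1 (shut); "x", "y", "z": the shift along the tool's x, y, z in mm; "roll": the turn about the tool's z in degrees. In form: [{"grip": .., "x": .., "y": .., "z": .., "roll": ..}, ...]. A call has 1 to 5 rows; each row shifts and turns the commanded pose from where the row before left it, along the tool's axes as they then stand; what a row does not reach is not made up. A row lasts 1/12 s, in which the tool goes at most 41.7 mm and 7.16 degrees, less where a joint would pass 70% of its speed; a pose out of reach is approached as far as the arm can. A call is refused whole if a number of a shift passes 41.7 or a number of a turn 7.16, either way. A call with a gripper value outside its range is refused whole. The fingers move at their own pace and stop on an object; "grip_force" is the grip in N (left out, the last holds). Time passes only in rows, so rows that do not move let the fingers close. It gives the time, the measured TCP pose, the force, the opening and the grip force at its end, in the units of the state.
- env.get_state(): the state, without advancing time (a new reading comes with each control period).
- env.read_camera(name): name is "scene" or "side" or "wrist"; returns the picture (400x640x3 uint8, red, green, blue); there is no depth.
- env.get_calibration(name): a dict with "vertical_fov" (degrees; the focal length in pixels is half the picture's height over the tangent of half this angle, whatever the lens; pixels are square), "cx", "cy" (the principal point, pixels), "k1" (the pictures are not rectified: a ray, as slopes to the right and down, at radius r is drawn at 1 + k1 r^2 times it, then the intrinsics apply), "rvec" (rotation vector, rad) and "tvec" (3), from world to camera coordinates, as OpenCV has them; the wrist camera has in their place "tool_from_camera" (4x4, takes a point from camera to tool coordinates, whose origin is the TCP and whose axes are the flange's). Camera axes: x right, y down, z forward; pixel columns grow to the right and rows downward; lengths in m; the calibration is good to about 2 mm. A picture is of the moment at which its call begins: read the wrist's pose just before it. get_calibration takes no time and is no camera call.
- env.hand_in(): hands the job in; it is judged then, once.
The state is a dict: "clock": time; "joint_pos": joint angles; "qvel": joint speeds; "tau": joint torques, N m; "tcp_pos": TCP position; "orientation": TCP orientation; "wrist_force": force on the tool from outside, world axes, zero at the start; "ft_torque": the same for the moment, N m; "finger_gap": finger opening in m; "grip_force": force on a finger pad.
Only numpy, scipy, OpenCV 4.12 (cv2) and the standard library are available. Lean on these libraries where they do the work, as an engineer would, in place of code of your own. Each camera call takes 0.05 s, during which the arm holds its last target. There are 200 camera calls.

TASK

The stop plug is stuck deep in the bore of the standing cup chuck: with the chip hook from the fork stand, catch the plug's wire eye by feel and draw the plug out of the bore, keeping the hook's push and pull on plug and chuck gentle (under 25 N). Set the plug down softly, standing upright inside the parts tray, unhook it, and hang the hook back in its fork stand. Never touch the plug with the gripper, and leave the skittle, the tin and the spanner where they are.

Things in the scene. Friction and masses are not known exactly. Their poses are not given: they have to be found in the camera images.
- chuck: Cup chuck: dark steel cup, 100 mm outside diameter, 115 mm high, standing mouth up on a 124 mm disc 10 mm thick; fixed to the bench. Round bore 68 mm in diameter, open at the top, its floor 10 mm above the bench. Origin: centre of the underside, on the bore axis; z up.
- plug: Grey round stop plug, 64 mm diameter, 20 mm high, 0.2 kg or so, standing at first on the floor of the bore, held by three sprung rubber shoes in its side: drawing it takes roughly 5 to 15 N all the way up. Origin: centre of its underside, z up. On top it carries a steel wire eye (see plug_eye).
- plug_eye (a point): On the plug's axis, 23 mm above its underside: foot of the eye, an upright arch of 5 mm wire on a 40 mm swivel disc. Arch 35 mm wide, top 25.5 mm above this point; opening 25 mm wide, 20 mm high. The arch's plane stands 5 mm off the axis. Its heading and side are random and NOT given by this pose: see or feel them. It swivels stiffly (0.015 N m) about the axis.
- hook_grip (a point): Centre of the chip hook's wooden handle, 26 x 26 x 50 mm high; 0.14 kg, hanging upright in the fork stand; z up, +x the way its foot points. Gripped on the faces that look along +x and -x it best resists pushes along the foot. Under the handle a collar, 34 mm diameter, 5 mm thick, underside 30 mm below this point; then a straight 7 mm steel shank on the handle's axis.
- hook: The same hook; origin on its axis at the collar's underside, 30 mm below the handle's centre; same axes. Shank's end 102 mm below here. Foot: 5 mm rod, axis 99 mm below here, running 13 mm out from the shank's axis along +x, then a 5 mm tip turned up, its top 89 mm below here, its outer side 15.5 mm from the shank's axis. Clear gap between shank and tip 7 mm.
- stand_seat (a point): Fork stand fixed to the bench: this point is where the centre of the collar's underside rests, on top of the two tines, 125 mm above the bench. +x: the way the slot between the tines opens; slot 15 mm wide, from a post (as high as the tines) 33 mm behind to the open end 33 mm in front. With the hook's +x along this +x its foot passes straight up or down through the slot.
- tray: Parts tray, open steel box 170 x 170 mm, 18 mm high, walls and floor 5 mm, fixed; origin: centre of the underside. z up. The plug stands in it at 5 mm above the bench.
- skittle: Turned wooden skittle, 76 mm at the belly, 172 mm high, standing; origin: centre of its underside. Leave alone.
- tin: Small round tin, 76 mm diameter, 75 mm high, standing; origin: centre of its underside. Leave alone.
- spanner: Steel spanner lying on the bench; origin on its underside. Leave alone.

How it is judged:
By the outcome, as a careful person would: the job done as asked, in the order asked, and still so for the second after the job is handed in, with the robot touching nothing.
It also fails if it takes over 72 s, if anything falls off the work surface, if the arm or the gripper's body presses on something with over 40 N, if the wrist force passes 120 N, or if a joint passes its speed limit or range.

## Working session

There is one attempt and no reset: what is moved stays moved. The work goes in short steps, Python scripts to look and compute and a tool call to move; the robot and the scene stay as the last step left them, time stands still between calls to the robot, and variables do not carry over. Pictures are saved under pics/ and viewed, at most 10 in all, crops included, and the job is handed in when it is done.

Besides the shell and the picture viewer there is one more tool, called as name(argument=value, ...), one argument or row to a line, values as JSON. servo_tool: Moves the arm, as the interface text tells. Its arguments: {"type":"object","properties":{"increments":{"type":"array"},"grip_force":{"type":"number"}},"required":["increments"]}

```bash
mkdir -p pics; cat > h.py <<'E'
import numpy as np, cv2
from workcell import env
from scipy.spatial.transform import Rotation as R
def cal(n):
    c=env.get_calibration(n); f=200/np.tan(np.radians(c["vertical_fov"])/2); return c,f
def pose():
    s=env.get_state(); T=np.eye(4); q=s["orientation"]; T[:3,:3]=R.from_quat([q[1],q[2],q[3],q[0]]).as_matrix(); T[:3,3]=s["tcp_pos"]; return T
def extr(n,T=None):
    c,f=cal(n)
    if n=="wrist":
        W=(pose() if T is None else T)@np.array(c["tool_from_camera"]); return W
    M=np.eye(4); M[:3,:3]=cv2.Rodrigues(np.array(c["rvec"],float))[0]; M[:3,3]=np.ravel(c["tvec"]); return np.linalg.inv(M)
def ray(n,u,v,T=None):
    c,f=cal(n); W=extr(n,T); x=(u-c["cx"])/f; y=(v-c["cy"])/f; rd=np.hypot(x,y); r=rd
    for _ in range(30): r=rd/(1+c["k1"]*r*r)
    k=1+c["k1"]*r*r
    return W[:3,3], W[:3,:3]@np.array([x/k,y/k,1])
def plane(n,u,v,z,T=None):
    o,d=ray(n,u,v,T); return o+d*(z-o[2])/d[2]
def proj(n,p,T=None):
    c,f=cal(n); W=np.linalg.inv(extr(n,T)); q=W[:3,:3]@np.array(p,float)+W[:3,3]; x,y=q[:2]/q[2]; k=1+c["k1"]*(x*x+y*y)
    return np.array([c["cx"]+f*k*x,c["cy"]+f*k*y])
def shot(n,fn):
    T=pose(); im=env.read_camera(n); cv2.imwrite("pics/"+fn+".png",cv2.cvtColor(im,cv2.COLOR_RGB2BGR)); np.save("pics/"+fn+"_T.npy",T); return im
E
python3 - <<'E'
from h import *
for n in("scene","side","wrist"):
    shot(n,n+"0"); c,f=cal(n); print(n,f,c["cx"],c["cy"],c["k1"],extr(n).round(3).tolist())
s=env.get_state(); print(s)
a=cv2.imread("pics/scene0.png");
E
```

```text
scene 400.7657540850397 319.4531916517535 196.3482110677587 -0.09206374989783062 [[-0.463, 0.753, -0.468, 1.028], [0.886, 0.391, -0.249, 0.21], [-0.004, -0.53, -0.848, 0.822], [0.0, 0.0, 0.0, 1.0]]
side 375.99358513077453 322.006831827051 201.40166660982305 0.0007110630390140833 [[0.878, -0.369, 0.303, 0.36], [-0.478, -0.662, 0.578, -0.577], [-0.013, -0.653, -0.758, 0.864], [0.0, 0.0, 0.0, 1.0]]
wrist 295.9178603604556 321.9002425985819 198.04816425680687 -0.05360889465908052 [[0.428, -0.861, -0.275, 0.316], [-0.904, -0.408, -0.129, -0.487], [-0.001, 0.304, -0.953, 0.374], [0.0, 0.0, 0.0, 1.0]]
{'clock': 0.15, 'joint_pos': array([-1.26863221e+00,  3.13842474e-01,  4.52257454e-02,  1.30360296e+00,
        1.57780967e-05,  1.43120497e+00]), 'qvel': array([-0.00051559, -0.00234364,  0.00366165,  0.00045975,  0.00088452,
       -0.00140941]), 'tau': array([ 2.78395069e-03, -4.81062484e+01,  2.98817396e+01,  1.38538252e-02,
       -1.34355919e-04,  9.27130969e-06]), 'tcp_pos': array([ 0.24569747, -0.51938032,  0.19759965]), 'orientation': array([-7.09971279e-04,  9.75705279e-01,  2.19086062e-01, -4.99232570e-05]), 'wrist_force': array([-0.00992952,  0.89993064, -0.52363914]), 'ft_torque': array([-0.05276246,  0.05272519, -0.01757951]), 'grip_force': 0.0, 'finger_gap': 0.08522340531584657}
```

View pics/scene0.png

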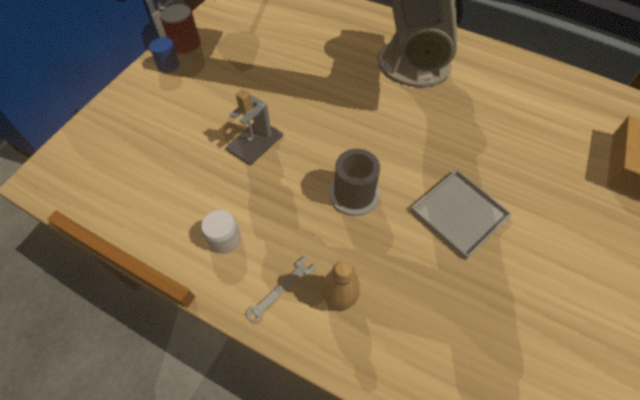

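View pics/side0.png

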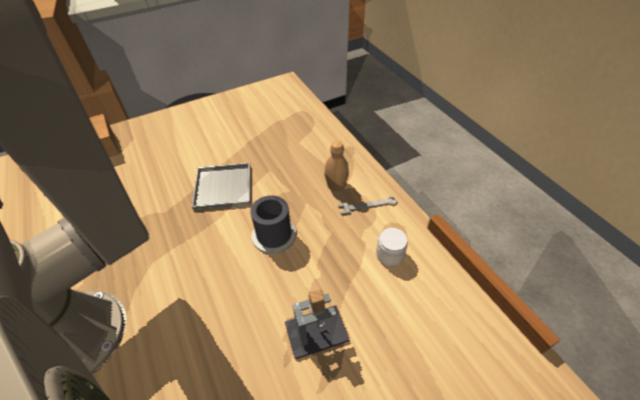

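The scene view shows the hook handle at about (244,101), the chuck mouth at (357,167) and the tray centre at (460,213). In the side view they are at (317,301), (270,210) and (222,187).

```bash
python3 - <<'E'
from h import *
def tri(a,b):
    o1,d1=ray("scene",*a);o2,d2=ray("side",*b)
    A=np.stack([d1,-d2],1);t=np.linalg.lstsq(A,o2-o1,rcond=None)[0]
    p,q=o1+t[0]*d1,o2+t[1]*d2; return ((p+q)/2).round(4),np.linalg.norm(p-q).round(4)
print("handle",tri((244,99),(317,300)))
print("chuckmouth",tri((357,166),(270,210)), plane("scene",357,166,.115),plane("side",270,210,.115))
print("tray",[plane("scene",u,v,.018).round(3) for u,v in((456,172),(509,213),(467,255),(410,209))],[plane("side",u,v,.018).round(3) for u,v in((197,167),(251,165),(251,205),(195,209))])
print("skittle",plane("scene",342,300,0),"tin",plane("scene",218,220,.075), plane("side",392,238,.075))
print("spanner", plane("scene",305,265,0),plane("scene",253,315,0))
a=cv2.imread("pics/scene0.png")[80:170,210:300];b=cv2.imread("pics/side0.png")[275:365,275:365]
cv2.imwrite("pics/c1.png",np.hstack([cv2.resize(x,(400,400),interpolation=cv2.INTER_CUBIC) for x in(a,b)]))
E
```

```text
handle (array([ 0.5072, -0.2643,  0.1585]), np.float64(0.0025))
chuckmouth (array([0.5289, 0.0381, 0.1108]), np.float64(0.0021)) [0.53086742 0.03970667 0.115     ] [0.5285965  0.03378723 0.115     ]
tray [array([0.365, 0.242, 0.018]), array([0.42 , 0.391, 0.018]), array([0.57 , 0.332, 0.018]), array([0.518, 0.178, 0.018])] [array([0.415, 0.395, 0.018]), array([0.572, 0.318, 0.018]), array([0.509, 0.158, 0.018]), array([0.359, 0.224, 0.018])]
skittle [0.77931369 0.12974149 0.        ] tin [ 0.76836419 -0.17314439  0.075     ] [ 0.77291018 -0.17053219  0.075     ]
spanner [0.74611305 0.02344377 0.        ] [ 0.892982   -0.01854316  0.        ]
```

View pics/c1.png

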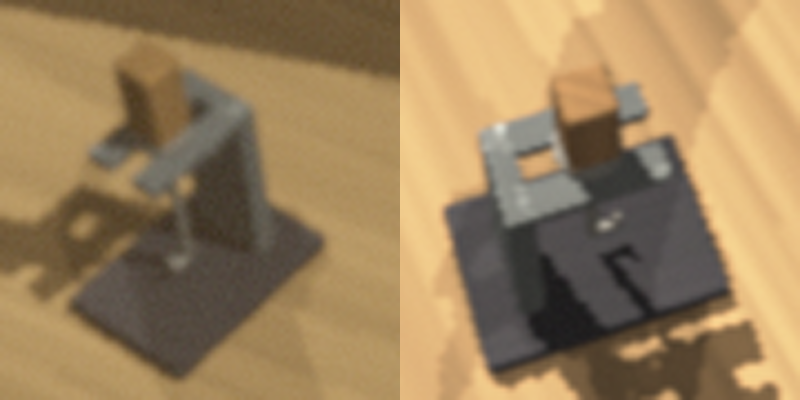

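The crop shows the hook hanging with its handle at the centre of the tines. The post is on the right of the scene view and the slot opens away from it, lower left in scene and right in side.

```bash
python3 - <<'E'
from h import *
for n,a,b in(("scene",(265.5,104),(244,122)),("side",(295.3,304.3),(329,296.4)),("side",(299.7,324.5),(335.3,313.3))):
    p,q=plane(n,*a,.125),plane(n,*b,.125); d=q-p; print(p.round(3),q.round(3),np.degrees(np.arctan2(d[1],d[0])),np.hypot(*d[:2]))
print(plane("side",(317),(299),.15), plane("scene",244,99,.15),plane("scene",244,92,.18),plane("side",318,294,.18))
T=pose();print(np.degrees(np.arctan2(T[1,0],T[0,0])),np.degrees(np.arctan2(T[1,1],T[0,1])))
E
```

```text
[ 0.47  -0.231  0.125] [ 0.543 -0.245  0.125] -10.955847974616285 0.073978209829048
[ 0.471 -0.237  0.125] [ 0.541 -0.255  0.125] -14.675501396871432 0.07314903685126033
[ 0.459 -0.281  0.125] [ 0.534 -0.295  0.125] -10.6798587816959 0.07628793899350811
[ 0.51089594 -0.25948521  0.15      ] [ 0.49948822 -0.26968499  0.15      ] [ 0.50423725 -0.26081321  0.18      ] [ 0.51131689 -0.26436707  0.18      ]
25.310715292562982 -64.68926747854765
```

```bash
cat >> h.py <<'E'
def plan(p,hx=None,n=None):
    "rows to TCP p with tool-x heading hx (deg)"
    T=pose(); h=np.degrees(np.arctan2(T[1,0],T[0,0])); d=np.array(p)-T[:3,3]
    t=0 if hx is None else (h-hx+180)%360-180
    n=n or int(max(np.ceil(np.linalg.norm(d)/.040),np.ceil(abs(t)/7.1),1))
    print("from",T[:3,3].round(4),"hx",h.round(1),"n",n,"roll",round(t/n,2))
    if abs(t)<.3: n_=1
    for i in range(n):
        a=np.radians(h-t/n*i); dd=d/n*1000
        print("x %.1f y %.1f z %.1f"%(dd[0]*np.cos(a)+dd[1]*np.sin(a), dd[0]*np.sin(a)-dd[1]*np.cos(a), -dd[2]), end=" | " if t or i==n-1 else "")
        if t==0: print(" each"); break
def st():
    s=env.get_state(); T=pose(); print("t %.2f"%s["clock"],"tcp",T[:3,3].round(4),"hx %.1f"%np.degrees(np.arctan2(T[1,0],T[0,0])),"F",np.round(s["wrist_force"],1),"gap %.4f"%s["finger_gap"],"gf %.0f"%s["grip_force"],"j6 %.2f"%s["joint_pos"][5])
E
python3 -c "
from h import *
plan((.507,-.263,.27),78,10)"
```

```text
from [ 0.2457 -0.5194  0.1976] hx 25.3 n 10 roll -5.27
x 34.6 y -12.0 z -7.2 | x 35.5 y -8.8 z -7.2 | x 36.2 y -5.5 z -7.2 | x 36.5 y -2.1 z -7.2 | x 36.6 y 1.2 z -7.2 | x 36.3 y 4.6 z -7.2 | x 35.7 y 7.9 z -7.2 | x 34.9 y 11.2 z -7.2 | x 33.7 y 14.3 z -7.2 | x 32.2 y 17.3 z -7.2 |
```

servo_tool(
  increments=[
    {"grip": 0, "x": 34.6, "y": -12, "z": -7.2, "roll": -5.27},
    {"grip": 0, "x": 35.5, "y": -8.8, "z": -7.2, "roll": -5.27},
    {"grip": 0, "x": 36.2, "y": -5.5, "z": -7.2, "roll": -5.27},
    {"grip": 0, "x": 36.5, "y": -2.1, "z": -7.2, "roll": -5.27},
    {"grip": 0, "x": 36.6, "y": 1.2, "z": -7.2, "roll": -5.27},
  ],
)

```text
clock: 0.57
tcp_pos: [0.3772, -0.3902, 0.2343]
orientation: [-0.0, 0.899, 0.437, -0.0]
wrist_force: [0.5, -0.7, -1.0]
finger_gap: 0.0856
grip_force: 0.0
```

servo_tool(
  increments=[
    {"grip": 0, "x": 36.3, "y": 4.6, "z": -7.2, "roll": -5.27},
    {"grip": 0, "x": 35.7, "y": 7.9, "z": -7.2, "roll": -5.27},
    {"grip": 0, "x": 34.9, "y": 11.2, "z": -7.2, "roll": -5.27},
    {"grip": 0, "x": 33.7, "y": 14.3, "z": -7.2, "roll": -5.27},
    {"grip": 0, "x": 32.2, "y": 17.3, "z": -7.2, "roll": -5.27},
  ],
)

```text
clock: 0.98
tcp_pos: [0.5079, -0.2619, 0.2705]
orientation: [-0.0, 0.776, 0.631, -0.0]
wrist_force: [0.2, -0.5, 0.3]
finger_gap: 0.0858
grip_force: 0.0
```

servo_tool(
  increments=[
    {"grip": 0},
    {"grip": 0},
    {"grip": 0},
  ],
)

```text
invalid input at $.increments[0]: expected keys grip, x, y, z, roll
```

```bash
python3 -c "
from h import *
st(); shot('wrist','w1'); print(proj('wrist',(.507,-.263,.18)), proj('wrist',(.507,-.263,.125)))"
```

```text
t 0.98 tcp [ 0.5079 -0.2619  0.2705] hx 78.3 F [ 0.2 -0.5  0.3] gap 0.0858 gf 0 j6 1.16
[317.60565351 196.15281865] [318.08970843 181.71113739]
```

View pics/w1.png

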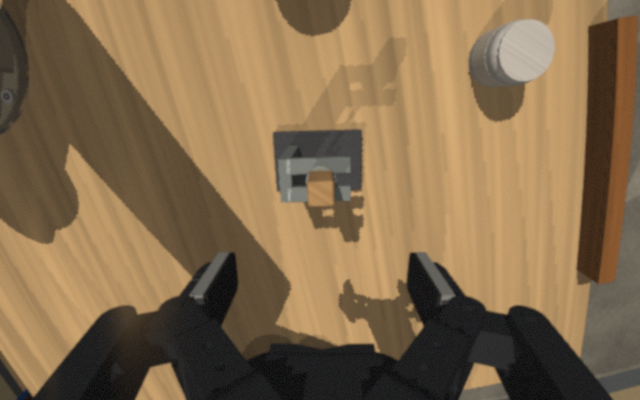

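Wrist view: the handle's top face is centred near (320,194), the post is on the left, and the slot opens to the right. The base edge is level to within 1°, so the heading is good.

```bash
python3 -c "
from h import *
im=cv2.imread('pics/w1.png').astype(int)[165:212,298:342]; T=np.load('pics/w1_T.npy')
h=cv2.cvtColor(im.astype(np.uint8),cv2.COLOR_BGR2HSV)
for v in range(0,47,3): print(v+165,' '.join('%3d'%(im[v,u,2]-im[v,u,0]) for u in range(0,44,2)))
for u,v in((320,194),(318,194),(322,192)): print(plane('wrist',u,v,.18,T).round(4))
a,b=plane('wrist',275,131,.0,T),plane('wrist',362,130,.0,T);d=b-a;print(np.degrees(np.arctan2(d[1],d[0])))
for u,v in((288,157),(351,157),(351,202),(288,202)): print(plane('wrist',u,v,.125,T).round(4))
"
```

```text
165   6   5   5   6   7   5   5   5   6   8   9   8   8   7   6   5   3   7   5   6   5   7
168   6   6   9   6   5   7   8  11  17  17  17  20  17  17  16  13   9   6   5   4   5   4
171   5   6   6   9   7  10  31  41  42  43  44  49  49  47  48  49  44  16   5   4   5   5
174   5   3   3   4   7  28  51  57  58  60  60  59  60  59  61  61  58  36  12   6   5   5
177   2   4   2   2  15  37  56  54  57  59  61  61  59  59  61  63  61  45  14   5   3   5
180   2   4   6   4  20  46  61  61  63  62  68  69  68  69  71  73  71  56  20   6   4   3
183   2   2   2   5  34  73  84  83  86  84  87  90  90  92  92  90  93  75  33   6   3   5
186   5   5   5   5  33  83  91  91  88  86  85  87  89  90  93  92  90  75  36   4   3   5
189   6   5   6   6  24  77  95  94  93  89  86  83  85  86  87  88  91  76  33   5   5   5
192   6   6   5   6  20  72  86  91  93  94  93  89  89  86  86  87  87  74  32   4   3   4
195   6   8   7   7  16  74  88  87  88  89  91  93  93  91  87  84  84  75  36   6   3   3
198   6   7   6   6  16  70  91  91  91  89  89  88  90  92  94  92  89  77  37   4   3   3
201  32  32  29  17  22  69  89  92  92  93  90  88  85  88  89  90  93  80  51  30  30  30
204  85  85  85  65  44  66  82  86  87  88  88  88  87  83  82  79  81  75  52  42  43  43
207  86  86  86  79  51  45  48  49  48  48  48  48  49  50  48  48  49  49  44  43  43  42
210  85  86  87  87  76  50  41  39  40  40  41  41  60  68  77  86  84  76  53  44  43  44
[ 0.5048 -0.2655  0.18  ]
[ 0.503  -0.2651  0.18  ]
[ 0.5071 -0.2639  0.18  ]
-11.079416306552448
[ 0.4754 -0.2333  0.125 ]
[ 0.543  -0.2473  0.125 ]
[ 0.5339 -0.2984  0.125 ]
[ 0.4632 -0.2837  0.125 ]
```

servo_tool(
  increments=[
    {"grip": 0, "x": -4.1, "y": -2.1, "z": 30, "roll": 0},
    {"grip": 0, "x": 0, "y": 0, "z": 35, "roll": 0},
    {"grip": 0, "x": 0, "y": 0, "z": 35, "roll": 0},
    {"grip": 0, "x": 0, "y": 0, "z": 30, "roll": 0},
    {"grip": 0, "x": 0, "y": 0, "z": 0, "roll": 0},
  ],
)

```text
clock: 1.45
tcp_pos: [0.4999, -0.2641, 0.1334]
orientation: [-0.006, 0.777, 0.629, -0.002]
wrist_force: [-1.5, 0.9, -0.4]
finger_gap: 0.0854
grip_force: 0.0
```

servo_tool(
  increments=[
    {"grip": 0.3, "x": 0, "y": 0, "z": 0, "roll": 0},
    {"grip": 0.6, "x": 0, "y": 0, "z": 0, "roll": 0},
    {"grip": 1, "x": 0, "y": 0, "z": 0, "roll": 0},
    {"grip": 1, "x": 0, "y": 0, "z": 0, "roll": 0},
    {"grip": 1, "x": 0, "y": 0, "z": 0, "roll": 0},
  ],
  grip_force=60,
)

```text
clock: 1.87
tcp_pos: [0.5052, -0.2679, 0.1422]
orientation: [0.002, 0.777, 0.629, 0.0]
wrist_force: [0.3, -0.3, 6.8]
finger_gap: 0.0254
grip_force: 9.0
```

servo_tool(
  increments=[
    {"grip": 1, "x": 0, "y": 0, "z": 0, "roll": 0},
    {"grip": 1, "x": 0, "y": 0, "z": 0, "roll": 0},
    {"grip": 1, "x": 0, "y": 0, "z": 0, "roll": 0},
  ],
  grip_force=60,
)

```text
clock: 2.12
tcp_pos: [0.5054, -0.2681, 0.1426]
orientation: [0.002, 0.777, 0.629, 0.001]
wrist_force: [0.2, 0.2, 5.7]
finger_gap: 0.0236
grip_force: 58.6
```

```bash
python3 -c "
from h import *
st()"
```

```text
t 2.12 tcp [ 0.5054 -0.2681  0.1426] hx 78.0 F [0.2 0.2 5.7] gap 0.0236 gf 59 j6 1.15
```

servo_tool(
  increments=[
    {"grip": 1, "x": 0, "y": 0, "z": -10, "roll": 0},
    {"grip": 1, "x": 0, "y": 0, "z": -30, "roll": 0},
    {"grip": 1, "x": 0, "y": 0, "z": -35, "roll": 0},
    {"grip": 1, "x": 0, "y": 0, "z": -35, "roll": 0},
    {"grip": 1, "x": 0, "y": 0, "z": -15, "roll": 0},
  ],
)

```text
clock: 2.53
tcp_pos: [0.5051, -0.2678, 0.271]
orientation: [0.003, 0.777, 0.629, 0.001]
wrist_force: [-0.2, 0.2, -0.9]
finger_gap: 0.0236
grip_force: 59.1
```

servo_tool(
  increments=[
    {"grip": 1, "x": 20, "y": 0, "z": -3, "roll": 0},
    {"grip": 1, "x": 36, "y": 0, "z": 0, "roll": 0},
    {"grip": 1, "x": 40, "y": 0, "z": 0, "roll": 0},
    {"grip": 1, "x": 40, "y": -10, "z": 0, "roll": 0},
    {"grip": 1, "x": 40, "y": -20, "z": 0, "roll": 0},
  ],
)

```text
clock: 2.95
tcp_pos: [0.513, -0.0902, 0.2685]
orientation: [0.0, 0.777, 0.629, 0.0]
wrist_force: [0.0, 0.9, -2.4]
finger_gap: 0.0231
grip_force: 59.2
```

servo_tool(
  increments=[
    {"grip": 1, "x": 30, "y": -9, "z": 5, "roll": 0},
    {"grip": 1, "x": 20, "y": 0, "z": 8, "roll": 0},
    {"grip": 1, "x": 0, "y": 0, "z": 0, "roll": 0},
    {"grip": 1, "x": 0, "y": 0, "z": 0, "roll": 0},
  ],
)

```text
clock: 3.28
tcp_pos: [0.5133, -0.0397, 0.2557]
orientation: [0.0, 0.776, 0.63, -0.0]
wrist_force: [-0.5, 0.2, -2.1]
finger_gap: 0.0236
grip_force: 59.2
```

```bash
python3 -c "
from h import *
st(); im=shot('wrist','w2'); u,v=proj('wrist',(.529,.037,.06)).astype(int); print(u,v)
b=cv2.imread('pics/w2.png'); v=max(v,60); c=b[v-60:v+60,u-60:u+60]
g=np.clip(255*(c/255.)**.45,0,255).astype(np.uint8)
cv2.imwrite('pics/c2.png',np.hstack([cv2.resize(x,(400,400),interpolation=cv2.INTER_CUBIC) for x in(cv2.resize(b,(400,400)),g)]))"
```

```text
t 3.28 tcp [ 0.5133 -0.0397  0.2557] hx 78.2 F [-0.5  0.2 -2.1] gap 0.0236 gf 59 j6 1.54
321 102
```

View pics/c2.png

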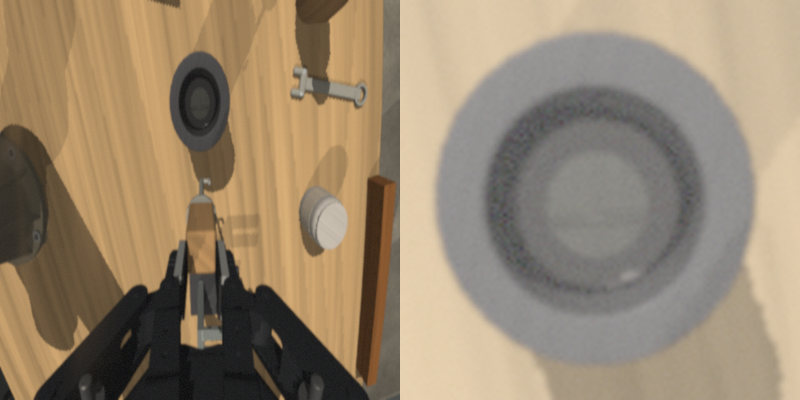

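The crop shows the plug and its lighter swivel disc down the bore. A faint horizontal line just below the disc centre, at about (598,217), looks like the arch seen from above. I'll stretch the contrast to check.

```bash
python3 -c "
from h import *
T=pose(); N=8
a=np.mean([env.read_camera('wrist').astype(float) for _ in range(N)],0).mean(2)
np.save('pics/avg.npy',a); np.save('pics/avg_T.npy',T)
c=a[102-40:102+50,321-45:321+45]; print(c.min(),c.max())
bore=a[80:125,295:345]; print(np.percentile(bore,[1,10,50,90,99]))
g=np.clip((c-np.percentile(bore,2))/(np.percentile(bore,97)-np.percentile(bore,2)),0,1)
cv2.imwrite('pics/c3.png',cv2.resize((g*255).astype(np.uint8),(600,600),interpolation=cv2.INTER_CUBIC))
"
```

```text
22.166666666666668 154.95833333333334
[25.58333333 33.15833333 47.58333333 64.375      66.41666667]
```

View pics/c3.png

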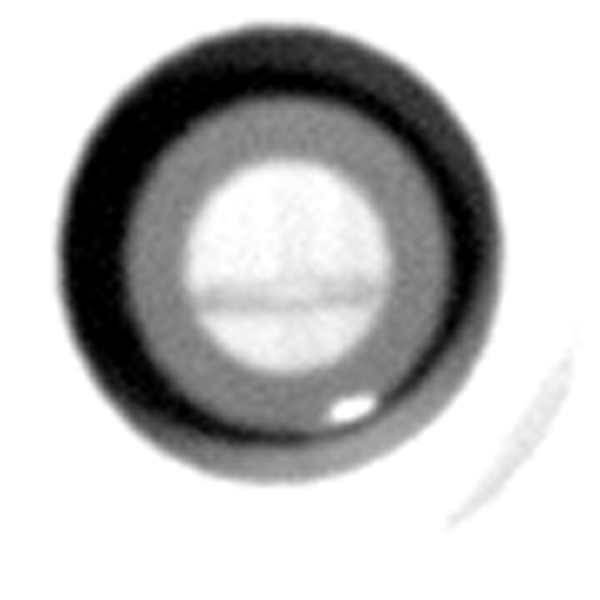

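The arch is the dark band from (200,300) to (378,289), with its centre about (288,294). The disc centre is (287,264) and the bore mouth centre (281,254).

```bash
python3 -c "
from h import *
T=np.load('pics/avg_T.npy')
def px(x,y): return (276+(x+.5)/6.667-.5, 62+(y+.5)/6.667-.5)
P=lambda x,y,z: plane('wrist',*px(x,y),z,T)
print('disc',P(287,264,.033),'plug',P(288,266,.030),'mouth115',P(281,254,.115),'mouth125',P(281,254,.125))
for z in (.115,.125): print(z,[np.linalg.norm(P(58,y,z)-P(503,y,z)) for y in(254,)])
e1,e2,m=P(195,300,.05),P(385,290,.05),P(288,294,.056);d=e2-e1;print('arch',m,'dir',np.degrees(np.arctan2(d[1],d[0])),np.hypot(*d[:2]))
# hook prediction, hook offset tool x +a
for a in (0,.0025,.005):
  for p in ((a,0,.015+.102),(a,.013,.015+.089)): print(a,p,proj('wrist',(T@np.array([*p,1]))[:3],T))
  
b=cv2.imread('pics/w2.png')[165:225,290:360]
cv2.imwrite('pics/c4.png',cv2.resize(b,(700,600),interpolation=cv2.INTER_CUBIC))
"
```

```text
disc [0.525707  0.0389563 0.033    ] plug [0.52579457 0.03858066 0.03      ] mouth115 [0.5257885  0.03975135 0.115     ] mouth125 [0.52588925 0.03959794 0.125     ]
0.115 [np.float64(0.06826114800686862)]
0.125 [np.float64(0.06610753682924247)]
arch [0.52497214 0.03353178 0.056     ] dir -9.019396502548934 0.03534273005396467
0 (0, 0, 0.11699999999999999) [322.37072839 182.5608342 ]
0 (0, 0.013, 0.104) [335.64026144 185.93615415]
0.0025 (0.0025, 0, 0.11699999999999999) [322.37255146 180.18912765]
0.0025 (0.0025, 0.013, 0.104) [335.67649023 183.47174699]
0.005 (0.005, 0, 0.11699999999999999) [322.37438027 177.80581027]
0.005 (0.005, 0.013, 0.104) [335.71280321 180.99468584]
```

View pics/c4.png

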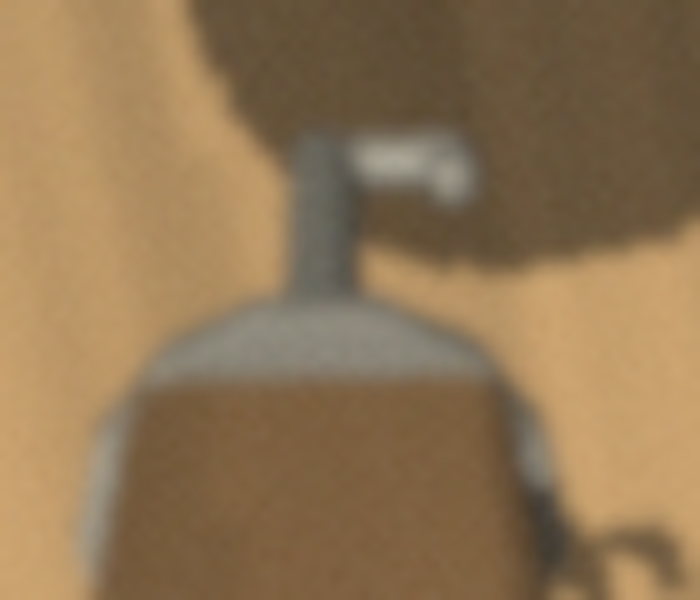

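The hook is held as expected, with its axis about 2.5 mm along tool x. I'll come in from the axis side with the foot heading about -81°, which wrist joint 6 allows.

```bash
python3 -c "
from h import *
st();plan((.5189,.0557,.2556),9,10)"
```

```text
t 3.73 tcp [ 0.5137 -0.0416  0.2553] hx 77.9 F [ 0.1  0.4 -1.5] gap 0.0234 gf 59 j6 1.54
from [ 0.5137 -0.0416  0.2553] hx 77.9 n 10 roll 6.89
x 9.6 y -1.5 z -0.0 | x 9.4 y -2.7 z -0.0 | x 9.0 y -3.8 z -0.0 | x 8.5 y -4.8 z -0.0 | x 7.8 y -5.8 z -0.0 | x 7.1 y -6.7 z -0.0 | x 6.2 y -7.5 z -0.0 | x 5.3 y -8.2 z -0.0 | x 4.2 y -8.8 z -0.0 | x 3.2 y -9.2 z -0.0 |
```

servo_tool(
  increments=[
    {"grip": 1, "x": 9.6, "y": -1.5, "z": 0, "roll": 6.89},
    {"grip": 1, "x": 9.4, "y": -2.7, "z": 0, "roll": 6.89},
    {"grip": 1, "x": 9.0, "y": -3.8, "z": 0, "roll": 6.89},
    {"grip": 1, "x": 8.5, "y": -4.8, "z": 0, "roll": 6.89},
    {"grip": 1, "x": 7.8, "y": -5.8, "z": 0, "roll": 6.89},
  ],
)

```text
clock: 4.15
tcp_pos: [0.5162, 0.0079, 0.2553]
orientation: [0.0, 0.93, 0.368, -0.0]
wrist_force: [0.3, 0.3, -1.7]
finger_gap: 0.0231
grip_force: 59.2
```

servo_tool(
  increments=[
    {"grip": 1, "x": 7.1, "y": -6.7, "z": 0, "roll": 6.89},
    {"grip": 1, "x": 6.2, "y": -7.5, "z": 0, "roll": 6.89},
    {"grip": 1, "x": 5.3, "y": -8.2, "z": 0, "roll": 6.89},
    {"grip": 1, "x": 4.2, "y": -8.8, "z": 0, "roll": 6.89},
    {"grip": 1, "x": 3.2, "y": -8, "z": 0, "roll": 6.89},
  ],
)

```text
clock: 4.57
tcp_pos: [0.5191, 0.0556, 0.2553]
orientation: [-0.0, 0.997, 0.076, -0.0]
wrist_force: [-0.2, -0.8, -1.6]
finger_gap: 0.0232
grip_force: 59.2
```

servo_tool(
  increments=[
    {"grip": 1, "x": 0, "y": 0, "z": 0, "roll": 0},
    {"grip": 1, "x": 0, "y": 0, "z": 0, "roll": 0},
    {"grip": 1, "x": 0, "y": 0, "z": 0, "roll": 0},
    {"grip": 1, "x": 0, "y": 0, "z": 0, "roll": 0},
    {"grip": 1, "x": 0, "y": 0, "z": 0, "roll": 0},
  ],
)

```text
clock: 4.98
tcp_pos: [0.5191, 0.0548, 0.2553]
orientation: [0.0, 0.997, 0.08, -0.0]
wrist_force: [0.4, 0.5, -2.3]
finger_gap: 0.0233
grip_force: 59.2
```

```bash
python3 -c "
from h import *
st(); a=shot('wrist','w5'); st(); T=np.load('pics/w5_T.npy')
print(proj('wrist',(.5258,.038,.115),T), [proj('wrist',(T@np.array([.0025,y,z,1]))[:3],T) for y,z in((0,.119),(.013,.106))])
b=cv2.imread('pics/w5.png'); sb=cv2.imread('pics/side0.png'); 
cv2.imwrite('pics/c5.png',np.hstack([cv2.resize(np.clip(255*(x/255.)**.6,0,255).astype(np.uint8),(400,400),interpolation=cv2.INTER_CUBIC) for x in (b[60:220,240:400],)]))"
```

```text
t 4.98 tcp [0.5191 0.0548 0.2553] hx 9.1 F [ 0.4  0.5 -2.3] gap 0.0233 gf 59 j6 2.93
t 5.03 tcp [0.5191 0.0549 0.2553] hx 9.1 F [ 0.2 -0.9 -0. ] gap 0.0235 gf 59 j6 2.93
[337.40085416 173.75412713] [array([321.24867353, 179.80453679]), array([334.41463784, 183.04870565])]
```

View pics/c5.png

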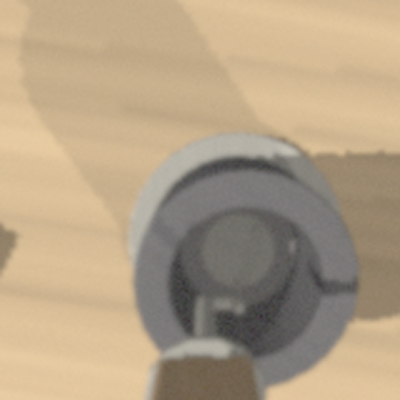

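The hook foot hovers over the bore, left of centre, with the mouth ellipse centred near crop (246,276), which is pixel (338,171). I'll check the chuck axis from this settled view.

```bash
python3 -c "
from h import *
T=np.load('pics/w5_T.npy')
print(plane('wrist',338.3,170.6,.115,T))
b=cv2.imread('pics/w5.png'); 
# plug disc (z=.033) centre crop ~(240,247) ; fit disc by brightness
g=b.mean(2); np.set_printoptions(linewidth=250)
print(plane('wrist',240+239/2.5,60+249/2.5,.033,T))
print(g[150:172:1,316:362:2].astype(int))
"
```

```text
[0.52942566 0.03764566 0.115     ]
[0.52677527 0.03648029 0.033     ]
[[61 51 49 48 53 63 62 65 62 64 62 60 61 57 57 52 46 47 45 45 39 51 65]
 [54 46 45 49 56 64 63 65 64 63 64 62 59 57 61 56 51 45 45 45 44 44 63]
 [46 45 44 52 62 60 63 64 63 63 63 64 58 59 56 58 48 49 46 46 42 42 53]
 [43 46 44 54 63 63 64 63 65 62 65 62 58 60 60 58 52 46 45 47 45 40 50]
 [45 47 49 55 61 60 64 63 65 63 63 66 62 60 59 64 56 48 45 48 44 35 50]
 [47 45 50 57 64 63 62 61 61 64 63 63 60 60 60 61 58 49 47 45 49 47 45]
 [44 47 51 59 64 62 62 61 64 64 65 62 60 61 63 63 58 48 42 50 61 54 50]
 [47 49 51 60 64 59 64 63 63 62 64 62 61 62 63 64 60 50 44 49 69 53 49]
 [47 46 51 62 62 63 64 60 63 63 63 62 64 63 61 65 62 51 47 45 72 53 51]
 [47 48 54 62 63 64 62 64 62 62 61 61 61 62 63 62 62 53 48 49 69 54 51]
 [45 44 52 63 65 65 64 66 63 64 64 60 61 63 61 61 62 50 45 48 64 48 49]
 [45 44 56 63 65 61 63 64 63 66 62 61 62 59 62 61 63 48 44 45 55 49 50]
 [49 46 51 61 62 61 65 64 64 64 62 63 62 61 62 64 60 49 46 49 49 44 46]
 [44 48 53 63 65 62 64 66 65 67 62 61 61 62 62 62 60 50 48 47 46 44 50]
 [48 43 49 59 65 61 65 64 62 63 65 61 65 63 64 63 59 49 48 43 46 42 48]
 [49 46 49 60 65 64 63 64 65 62 62 60 61 63 64 63 56 47 47 46 47 39 49]
 [47 49 48 57 66 62 66 65 65 65 64 59 62 61 65 63 53 42 49 48 45 42 52]
 [41 46 46 55 64 62 62 65 62 65 62 63 62 64 63 64 48 45 47 46 37 41 52]
 [46 49 48 50 60 62 64 67 64 65 59 61 60 64 62 57 49 49 45 47 34 42 51]
 [47 47 45 47 57 62 62 64 63 63 60 61 61 65 63 56 48 42 44 41 35 40 49]
 [44 46 50 46 49 60 61 64 64 60 60 61 62 62 59 52 48 47 44 40 36 43 48]
 [43 45 44 47 50 60 60 62 64 58 58 61 63 60 55 45 48 46 42 34 33 46 49]]
```

servo_tool(
  increments=[
    {"grip": 1, "x": 1, "y": 0, "z": 14, "roll": 0},
    {"grip": 1, "x": 0, "y": 0, "z": 14, "roll": 0},
    {"grip": 1, "x": 0, "y": 0, "z": 14, "roll": 0},
    {"grip": 1, "x": 0, "y": 0, "z": 14, "roll": 0},
    {"grip": 1, "x": 0, "y": 0, "z": 14, "roll": 0},
  ],
)

```text
clock: 5.45
tcp_pos: [0.5201, 0.0552, 0.1847]
orientation: [0.0, 0.997, 0.08, 0.0]
wrist_force: [0.4, 0.3, -0.8]
finger_gap: 0.0232
grip_force: 59.2
```

servo_tool(
  increments=[
    {"grip": 1, "x": 0, "y": 0, "z": 3, "roll": 0},
    {"grip": 1, "x": 0, "y": 0, "z": 3, "roll": 0},
    {"grip": 1, "x": 0, "y": 0, "z": 3, "roll": 0},
    {"grip": 1, "x": 0, "y": 0, "z": 3, "roll": 0},
    {"grip": 1, "x": 0, "y": 0, "z": 3, "roll": 0},
  ],
)

```text
clock: 5.87
tcp_pos: [0.5207, 0.0555, 0.1708]
orientation: [0.0, 0.997, 0.079, 0.001]
wrist_force: [-0.6, -0.0, -1.9]
finger_gap: 0.0231
grip_force: 59.2
```

servo_tool(
  increments=[
    {"grip": 1, "x": 0, "y": 0, "z": 3, "roll": 0},
    {"grip": 1, "x": 0, "y": 0, "z": 3, "roll": 0},
    {"grip": 1, "x": 0, "y": 0, "z": 2, "roll": 0},
    {"grip": 1, "x": 0, "y": 0, "z": 0, "roll": 0},
    {"grip": 1, "x": 0, "y": 0, "z": 0, "roll": 0},
  ],
)

```text
clock: 6.28
tcp_pos: [0.52, 0.0556, 0.1622]
orientation: [0.0, 0.997, 0.079, -0.0]
wrist_force: [-0.9, 0.2, -1.5]
finger_gap: 0.0233
grip_force: 59.2
```

servo_tool(
  increments=[
    {"grip": 1, "x": 0, "y": 0, "z": 2, "roll": 0},
    {"grip": 1, "x": 0, "y": 0, "z": 2, "roll": 0},
    {"grip": 1, "x": 0, "y": 0, "z": 2, "roll": 0},
    {"grip": 1, "x": 0, "y": 0, "z": 0, "roll": 0},
    {"grip": 1, "x": 0, "y": 0, "z": 0, "roll": 0},
  ],
)

```text
clock: 6.7
tcp_pos: [0.5199, 0.0555, 0.1561]
orientation: [0.0, 0.997, 0.079, -0.0]
wrist_force: [0.1, 0.6, -0.9]
finger_gap: 0.0238
grip_force: 59.2
```

servo_tool(
  increments=[
    {"grip": 1, "x": 0, "y": 0, "z": 1, "roll": 0},
    {"grip": 1, "x": 0, "y": 0, "z": 1, "roll": 0},
    {"grip": 1, "x": 0, "y": 0, "z": 1, "roll": 0},
    {"grip": 1, "x": 0, "y": 0, "z": 0, "roll": 0},
    {"grip": 1, "x": 0, "y": 0, "z": 0, "roll": 0},
  ],
)

```text
clock: 7.12
tcp_pos: [0.52, 0.0555, 0.1532]
orientation: [0.0, 0.997, 0.079, -0.0]
wrist_force: [-1.1, 0.4, -0.3]
finger_gap: 0.0235
grip_force: 59.2
```

servo_tool(
  increments=[
    {"grip": 1, "x": 0, "y": 0, "z": -2.3, "roll": 0},
    {"grip": 1, "x": 0, "y": 3, "z": 0, "roll": 0},
    {"grip": 1, "x": 0, "y": 3, "z": 0, "roll": 0},
    {"grip": 1, "x": 0, "y": 2, "z": 0, "roll": 0},
    {"grip": 1, "x": 0, "y": 0, "z": 0, "roll": 0},
  ],
)

```text
clock: 7.53
tcp_pos: [0.5215, 0.0471, 0.1556]
orientation: [0.0, 0.997, 0.079, 0.0]
wrist_force: [0.4, -0.4, -1.3]
finger_gap: 0.0237
grip_force: 59.2
```

servo_tool(
  increments=[
    {"grip": 1, "x": 0, "y": 2, "z": 0, "roll": 0},
    {"grip": 1, "x": 0, "y": 2, "z": 0, "roll": 0},
    {"grip": 1, "x": 0, "y": 1, "z": 0, "roll": 0},
    {"grip": 1, "x": 0, "y": 0, "z": 0, "roll": 0},
    {"grip": 1, "x": 0, "y": 0, "z": 0, "roll": 0},
  ],
)

```text
clock: 7.95
tcp_pos: [0.5221, 0.0426, 0.1556]
orientation: [0.0, 0.997, 0.079, -0.0]
wrist_force: [-0.2, 0.5, -0.5]
finger_gap: 0.0232
grip_force: 59.2
```

servo_tool(
  increments=[
    {"grip": 1, "x": 0, "y": 1, "z": 0, "roll": 0},
    {"grip": 1, "x": 0, "y": 1, "z": 0, "roll": 0},
    {"grip": 1, "x": 0, "y": 1, "z": 0, "roll": 0},
    {"grip": 1, "x": 0, "y": 0, "z": 0, "roll": 0},
    {"grip": 1, "x": 0, "y": 0, "z": 0, "roll": 0},
  ],
)

```text
clock: 8.37
tcp_pos: [0.5226, 0.0396, 0.1556]
orientation: [0.0, 0.997, 0.079, 0.0]
wrist_force: [-0.0, 0.0, -0.6]
finger_gap: 0.0234
grip_force: 59.2
```

servo_tool(
  increments=[
    {"grip": 1, "x": 0, "y": 1, "z": 0, "roll": 0},
    {"grip": 1, "x": 0, "y": 1, "z": 0, "roll": 0},
    {"grip": 1, "x": 0, "y": 0, "z": 0, "roll": 0},
    {"grip": 1, "x": 0, "y": 0, "z": 0, "roll": 0},
  ],
)

```text
clock: 8.7
tcp_pos: [0.5229, 0.0379, 0.1555]
orientation: [-0.0, 0.997, 0.079, -0.0]
wrist_force: [0.1, 0.5, -1.4]
finger_gap: 0.0235
grip_force: 59.2
```

servo_tool(
  increments=[
    {"grip": 1, "x": 0, "y": 1, "z": 0, "roll": 0},
    {"grip": 1, "x": 0, "y": 0, "z": 0, "roll": 0},
    {"grip": 1, "x": 0, "y": 1, "z": 0, "roll": 0},
    {"grip": 1, "x": 0, "y": 0, "z": 0, "roll": 0},
    {"grip": 1, "x": 0, "y": 0, "z": 0, "roll": 0},
  ],
)

```text
clock: 9.12
tcp_pos: [0.5231, 0.0361, 0.1556]
orientation: [-0.0, 0.997, 0.079, -0.0]
wrist_force: [0.3, 2.6, -0.4]
finger_gap: 0.0234
grip_force: 59.3
```

servo_tool(
  increments=[
    {"grip": 1, "x": 0, "y": -1, "z": -2, "roll": 0},
    {"grip": 1, "x": 0, "y": 0, "z": -3, "roll": 0},
    {"grip": 1, "x": 0, "y": 0, "z": -2, "roll": 0},
    {"grip": 1, "x": 0, "y": 0, "z": -2, "roll": 0},
    {"grip": 1, "x": 0, "y": 0, "z": -1, "roll": 0},
  ],
)

```text
clock: 9.53
tcp_pos: [0.5234, 0.0366, 0.1661]
orientation: [0.0, 0.997, 0.079, 0.0]
wrist_force: [0.6, 2.0, -1.6]
finger_gap: 0.0234
grip_force: 59.2
```

servo_tool(
  increments=[
    {"grip": 1, "x": 0, "y": 0, "z": -1, "roll": 0},
    {"grip": 1, "x": 0, "y": 0, "z": -1, "roll": 0},
    {"grip": 1, "x": 0, "y": 0, "z": -1, "roll": 0},
    {"grip": 1, "x": 0, "y": 0, "z": -1, "roll": 0},
    {"grip": 1, "x": 0, "y": 0, "z": 0, "roll": 0},
  ],
)

```text
clock: 9.95
tcp_pos: [0.5224, 0.0367, 0.1687]
orientation: [-0.0, 0.997, 0.079, -0.001]
wrist_force: [0.8, 0.8, -8.8]
finger_gap: 0.0233
grip_force: 59.4
```

servo_tool(
  increments=[
    {"grip": 1, "x": 0, "y": 0, "z": -1, "roll": 0},
    {"grip": 1, "x": 0, "y": 0, "z": -1.5, "roll": 0},
    {"grip": 1, "x": 0, "y": 0, "z": -2, "roll": 0},
    {"grip": 1, "x": 0, "y": 0, "z": -2, "roll": 0},
    {"grip": 1, "x": 0, "y": 0, "z": -2, "roll": 0},
  ],
)

```text
clock: 10.37
tcp_pos: [0.5227, 0.0368, 0.1779]
orientation: [0.0, 0.997, 0.079, -0.0]
wrist_force: [0.9, 1.1, -11.3]
finger_gap: 0.0232
grip_force: 59.3
```

servo_tool(
  increments=[
    {"grip": 1, "x": 0, "y": 0, "z": -2, "roll": 0},
    {"grip": 1, "x": 0, "y": 0, "z": -2, "roll": 0},
    {"grip": 1, "x": 0, "y": 0, "z": -2, "roll": 0},
    {"grip": 1, "x": 0, "y": 0, "z": -2, "roll": 0},
    {"grip": 1, "x": 0, "y": 0, "z": -2, "roll": 0},
  ],
)

```text
clock: 10.78
tcp_pos: [0.5231, 0.0367, 0.1884]
orientation: [0.0, 0.997, 0.079, 0.0]
wrist_force: [0.2, 0.6, -10.6]
finger_gap: 0.0229
grip_force: 59.4
```

servo_tool(
  increments=[
    {"grip": 1, "x": 0, "y": 0, "z": -3, "roll": 0},
    {"grip": 1, "x": 0, "y": 0, "z": -3, "roll": 0},
    {"grip": 1, "x": 0, "y": 0, "z": -3, "roll": 0},
    {"grip": 1, "x": 0, "y": 0, "z": -3, "roll": 0},
    {"grip": 1, "x": 0, "y": 0, "z": -3, "roll": 0},
  ],
)

```text
clock: 11.2
tcp_pos: [0.5231, 0.0368, 0.2035]
orientation: [-0.0, 0.997, 0.079, 0.0]
wrist_force: [0.8, 0.7, -10.8]
finger_gap: 0.0234
grip_force: 59.4
```

servo_tool(
  increments=[
    {"grip": 1, "x": 0, "y": 0, "z": -3, "roll": 0},
    {"grip": 1, "x": 0, "y": 0, "z": -3, "roll": 0},
    {"grip": 1, "x": 0, "y": 0, "z": -3, "roll": 0},
    {"grip": 1, "x": 0, "y": 0, "z": -3, "roll": 0},
    {"grip": 1, "x": 0, "y": 0, "z": -3, "roll": 0},
  ],
)

```text
clock: 11.62
tcp_pos: [0.5231, 0.0368, 0.2184]
orientation: [0.0, 0.997, 0.079, -0.0]
wrist_force: [-0.2, 0.8, -10.3]
finger_gap: 0.0232
grip_force: 59.4
```

servo_tool(
  increments=[
    {"grip": 1, "x": 0, "y": 0, "z": -3, "roll": 0},
    {"grip": 1, "x": 0, "y": 0, "z": -3, "roll": 0},
    {"grip": 1, "x": 0, "y": 0, "z": -3, "roll": 0},
    {"grip": 1, "x": 0, "y": 0, "z": -3, "roll": 0},
    {"grip": 1, "x": 0, "y": 0, "z": -3, "roll": 0},
  ],
)

```text
clock: 12.03
tcp_pos: [0.5231, 0.0368, 0.2334]
orientation: [0.0, 0.997, 0.079, 0.0]
wrist_force: [1.5, 2.0, -10.6]
finger_gap: 0.023
grip_force: 59.4
```

servo_tool(
  increments=[
    {"grip": 1, "x": 0, "y": 0, "z": -3, "roll": 0},
    {"grip": 1, "x": 0, "y": 0, "z": -3, "roll": 0},
    {"grip": 1, "x": 0, "y": 0, "z": -3, "roll": 0},
    {"grip": 1, "x": 0, "y": 0, "z": -3, "roll": 0},
    {"grip": 1, "x": 0, "y": 0, "z": -3, "roll": 0},
  ],
)

```text
clock: 12.45
tcp_pos: [0.5231, 0.0368, 0.2484]
orientation: [0.0, 0.997, 0.079, 0.0]
wrist_force: [0.3, 0.9, -11.4]
finger_gap: 0.0235
grip_force: 59.4
```

servo_tool(
  increments=[
    {"grip": 1, "x": 0, "y": 0, "z": -2, "roll": 0},
    {"grip": 1, "x": 0, "y": 0, "z": -2, "roll": 0},
    {"grip": 1, "x": 0, "y": 0, "z": -2, "roll": 0},
    {"grip": 1, "x": 0, "y": 0, "z": -2, "roll": 0},
    {"grip": 1, "x": 0, "y": 0, "z": -2, "roll": 0},
  ],
)

```text
clock: 12.87
tcp_pos: [0.5231, 0.0368, 0.2582]
orientation: [0.0, 0.997, 0.079, -0.0]
wrist_force: [-0.3, 1.1, -9.5]
finger_gap: 0.0232
grip_force: 59.4
```

servo_tool(
  increments=[
    {"grip": 1, "x": 0, "y": 0, "z": -1.5, "roll": 0},
    {"grip": 1, "x": 0, "y": 0, "z": -1.5, "roll": 0},
    {"grip": 1, "x": 0, "y": 0, "z": -1.5, "roll": 0},
    {"grip": 1, "x": 0, "y": 0, "z": -1.5, "roll": 0},
    {"grip": 1, "x": 0, "y": 0, "z": -1.5, "roll": 0},
  ],
)

```text
clock: 13.28
tcp_pos: [0.5231, 0.0368, 0.2657]
orientation: [0.0, 0.997, 0.079, 0.0]
wrist_force: [0.4, -0.3, -10.5]
finger_gap: 0.0233
grip_force: 59.4
```

servo_tool(
  increments=[
    {"grip": 1, "x": 0, "y": 0, "z": -1.5, "roll": 0},
    {"grip": 1, "x": 0, "y": 0, "z": -1.5, "roll": 0},
    {"grip": 1, "x": 0, "y": 0, "z": -1.5, "roll": 0},
    {"grip": 1, "x": 0, "y": 0, "z": -1.5, "roll": 0},
    {"grip": 1, "x": 0, "y": 0, "z": -1.5, "roll": 0},
  ],
)

```text
clock: 13.7
tcp_pos: [0.5236, 0.0365, 0.274]
orientation: [0.0, 0.997, 0.079, 0.001]
wrist_force: [-0.8, -0.2, -4.1]
finger_gap: 0.0234
grip_force: 60.2
```

servo_tool(
  increments=[
    {"grip": 1, "x": 0, "y": 0, "z": -1.5, "roll": 0},
    {"grip": 1, "x": 0, "y": 0, "z": -1.5, "roll": 0},
    {"grip": 1, "x": 0, "y": 0, "z": -1.5, "roll": 0},
    {"grip": 1, "x": 0, "y": 0, "z": -2, "roll": 0},
    {"grip": 1, "x": 0, "y": 0, "z": -2, "roll": 0},
  ],
)

```text
clock: 14.12
tcp_pos: [0.5231, 0.0368, 0.2817]
orientation: [0.0, 0.997, 0.079, -0.0]
wrist_force: [0.3, -0.3, -3.9]
finger_gap: 0.0237
grip_force: 60.2
```

servo_tool(
  increments=[
    {"grip": 1, "x": 0, "y": 0, "z": -3, "roll": 0},
    {"grip": 1, "x": 0, "y": 0, "z": -3, "roll": 0},
    {"grip": 1, "x": 0, "y": 0, "z": -3, "roll": 0},
    {"grip": 1, "x": 0, "y": 0, "z": -2, "roll": 0},
    {"grip": 1, "x": 0, "y": 0, "z": -1, "roll": 0},
  ],
)

```text
clock: 14.53
tcp_pos: [0.5233, 0.0368, 0.2941]
orientation: [0.0, 0.997, 0.079, 0.0]
wrist_force: [1.1, -0.1, -4.2]
finger_gap: 0.0233
grip_force: 60.2
```

```bash
python3 -c "
from h import *
st(); shot('wrist','w6'); shot('side','s6');shot('scene','sc6')
u,v=proj('side',(.525,.037,.16)).astype(int);a=cv2.imread('pics/side0.png');a=cv2.imread('pics/s6.png')[v-50:v+50,u-50:u+50]
u,v=proj('scene',(.525,.037,.16)).astype(int);b=cv2.imread('pics/sc6.png')[v-50:v+50,u-50:u+50]
cv2.imwrite('pics/c6.png',np.hstack([cv2.resize(x,(400,400),interpolation=cv2.INTER_CUBIC) for x in(a,b)]))
print('tray',plane('scene',460,213,.005),[plane('side',u,v,.018).round(3) for u,v in((223.5,186.5),)])
"
```

```text
t 14.53 tcp [0.5233 0.0368 0.2941] hx 9.1 F [ 1.1 -0.1 -4.2] gap 0.0233 gf 60 j6 2.90
tray [0.4652191  0.28729677 0.005     ] [array([0.462, 0.27 , 0.018])]
```

View pics/c6.png

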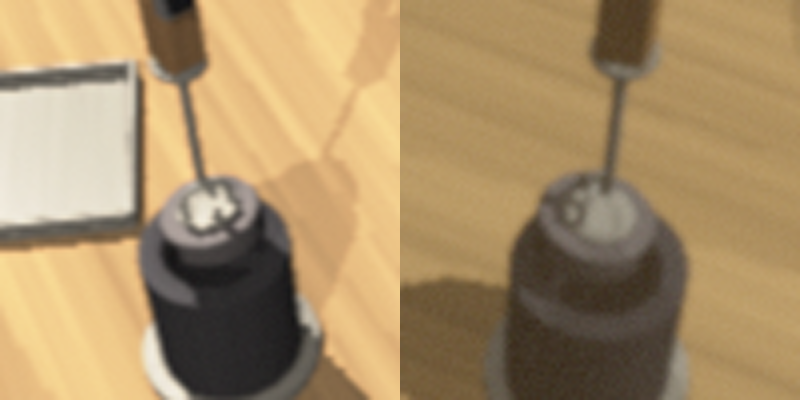

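The plug hangs freely on the hook above the mouth, seen at (215,205) in the side crop. Next is the move to the tray.

```bash
python3 -c "
from h import *
T=pose();d=(np.array([.465,.279])-T[:2,3])*1000;D=np.hypot(*d);u=d/D;w=np.array([.25,.5,.75]+[1]*10+[.75,.5,.25]);w=w/w.sum();h=9.1
print(D,len(w))
for k in w:
    a=np.radians(h);e=k*d;print('x %.1f y %.1f'%(e[0]*np.cos(a)+e[1]*np.sin(a),e[0]*np.sin(a)-e[1]*np.cos(a)));h+=1.9
print(h)"
```

```text
249.09410445124752 16
x -0.4 y -4.8
x -0.4 y -9.6
x -0.1 y -14.4
x 0.4 y -19.2
x 1.1 y -19.1
x 1.7 y -19.1
x 2.3 y -19.0
x 3.0 y -18.9
x 3.6 y -18.8
x 4.2 y -18.7
x 4.8 y -18.5
x 5.4 y -18.4
x 6.1 y -18.2
x 5.0 y -13.5
x 3.6 y -8.9
x 2.0 y -4.4
39.499999999999986
```

servo_tool(
  increments=[
    {"grip": 1, "x": 0, "y": 0, "z": -4, "roll": 0},
    {"grip": 1, "x": 0, "y": 0, "z": -5, "roll": 0},
    {"grip": 1, "x": 0, "y": 0, "z": -5, "roll": 0},
    {"grip": 1, "x": 0, "y": 0, "z": -3, "roll": 0},
  ],
)

```text
clock: 15.02
tcp_pos: [0.5233, 0.0367, 0.3116]
orientation: [0.0, 0.997, 0.079, 0.001]
wrist_force: [0.5, 0.1, -4.9]
finger_gap: 0.0234
grip_force: 60.2
```

servo_tool(
  increments=[
    {"grip": 1, "x": -0.4, "y": -4.8, "z": 0, "roll": -1.9},
    {"grip": 1, "x": -0.4, "y": -9.6, "z": 0, "roll": -1.9},
    {"grip": 1, "x": -0.1, "y": -14.4, "z": 0, "roll": -1.9},
    {"grip": 1, "x": 0.4, "y": -19.2, "z": 0, "roll": -1.9},
    {"grip": 1, "x": 1.1, "y": -19.1, "z": 0, "roll": -1.9},
  ],
)

```text
clock: 15.43
tcp_pos: [0.5068, 0.1033, 0.3103]
orientation: [-0.0, 0.987, 0.163, -0.0]
wrist_force: [-0.9, -0.0, -4.2]
finger_gap: 0.0233
grip_force: 60.2
```

servo_tool(
  increments=[
    {"grip": 1, "x": 1.7, "y": -19.1, "z": 0, "roll": -1.9},
    {"grip": 1, "x": 2.3, "y": -19, "z": 0, "roll": -1.9},
    {"grip": 1, "x": 3, "y": -18.9, "z": 0, "roll": -1.9},
    {"grip": 1, "x": 3.6, "y": -18.8, "z": 0, "roll": -1.9},
    {"grip": 1, "x": 4.2, "y": -18.7, "z": 0, "roll": -1.9},
  ],
)

```text
clock: 15.85
tcp_pos: [0.4841, 0.1969, 0.3104]
orientation: [-0.0, 0.97, 0.245, -0.0]
wrist_force: [0.7, 0.4, -5.6]
finger_gap: 0.0237
grip_force: 60.2
```

servo_tool(
  increments=[
    {"grip": 1, "x": 4.8, "y": -18.5, "z": 0, "roll": -1.9},
    {"grip": 1, "x": 5.4, "y": -18.4, "z": 0, "roll": -1.9},
    {"grip": 1, "x": 6.1, "y": -18.2, "z": 0, "roll": -1.9},
    {"grip": 1, "x": 5, "y": -13.5, "z": 0, "roll": -1.9},
    {"grip": 1, "x": 3.6, "y": -8.9, "z": 0, "roll": -1.9},
  ],
)

```text
clock: 16.27
tcp_pos: [0.4647, 0.2765, 0.3103]
orientation: [-0.0, 0.946, 0.325, -0.0]
wrist_force: [-0.9, 0.9, -4.3]
finger_gap: 0.0236
grip_force: 60.2
```

servo_tool(
  increments=[
    {"grip": 1, "x": 2, "y": -4.4, "z": 0, "roll": -1.9},
    {"grip": 1, "x": 0, "y": 0, "z": 10, "roll": 0},
    {"grip": 1, "x": 0, "y": 0, "z": 15, "roll": 0},
    {"grip": 1, "x": 0, "y": 0, "z": 15, "roll": 0},
    {"grip": 1, "x": 0, "y": 0, "z": 15, "roll": 0},
  ],
)

```text
clock: 16.68
tcp_pos: [0.4649, 0.2789, 0.255]
orientation: [0.0, 0.941, 0.339, 0.0]
wrist_force: [0.0, -0.2, -4.5]
finger_gap: 0.0233
grip_force: 60.2
```

servo_tool(
  increments=[
    {"grip": 1, "x": 0, "y": 0, "z": 15, "roll": 0},
    {"grip": 1, "x": 0, "y": 0, "z": 15, "roll": 0},
    {"grip": 1, "x": 0, "y": 0, "z": 10, "roll": 0},
    {"grip": 1, "x": 0, "y": 0, "z": 5, "roll": 0},
    {"grip": 1, "x": 0, "y": 0, "z": 0, "roll": 0},
  ],
)

```text
clock: 17.1
tcp_pos: [0.4642, 0.2786, 0.2094]
orientation: [0.0, 0.941, 0.338, -0.001]
wrist_force: [-1.2, 0.0, -4.5]
finger_gap: 0.0235
grip_force: 60.2
```

```bash
python3 -c "
from h import *
st(); shot('side','s7');shot('scene','sc7')
p=(.467,.279,.05)
r=[]
for n,f in(('side','s7'),('scene','sc7')):
    u,v=proj(n,p).astype(int);u=min(max(u,75),565);v=min(max(v,75),325);r.append(cv2.resize(cv2.imread('pics/%s.png'%f)[v-75:v+75,u-75:u+75],(400,400),interpolation=cv2.INTER_CUBIC));print(n,u,v)
cv2.imwrite('pics/c7.png',np.hstack(r))"
```

```text
t 17.10 tcp [0.4642 0.2786 0.2094] hx 39.5 F [-1.2  0.  -4.5] gap 0.0235 gf 60 j6 2.84
side 221 176
scene 462 202
```

View pics/c7.png

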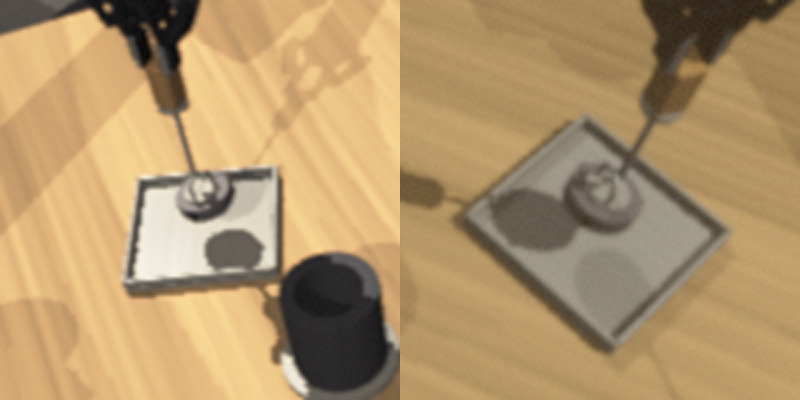

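The plug hangs centrally over the tray, with its shadow inside the walls. Now I'll lower it softly.

servo_tool(
  increments=[
    {"grip": 1, "x": 0, "y": 0, "z": 7, "roll": 0},
    {"grip": 1, "x": 0, "y": 0, "z": 8, "roll": 0},
    {"grip": 1, "x": 0, "y": 0, "z": 7, "roll": 0},
    {"grip": 1, "x": 0, "y": 0, "z": 4, "roll": 0},
    {"grip": 1, "x": 0, "y": 0, "z": 2, "roll": 0},
  ],
)

```text
clock: 17.62
tcp_pos: [0.4642, 0.2788, 0.1813]
orientation: [0.0, 0.941, 0.338, -0.001]
wrist_force: [-0.7, -0.7, -4.1]
finger_gap: 0.0233
grip_force: 60.2
```

servo_tool(
  increments=[
    {"grip": 1, "x": 0, "y": 0, "z": 1.5, "roll": 0},
    {"grip": 1, "x": 0, "y": 0, "z": 1.5, "roll": 0},
    {"grip": 1, "x": 0, "y": 0, "z": 1.5, "roll": 0},
    {"grip": 1, "x": 0, "y": 0, "z": 1.5, "roll": 0},
    {"grip": 1, "x": 0, "y": 0, "z": 1, "roll": 0},
  ],
)

```text
clock: 18.03
tcp_pos: [0.4649, 0.2791, 0.1756]
orientation: [0.0, 0.941, 0.338, 0.0]
wrist_force: [-0.6, -0.6, -3.9]
finger_gap: 0.0234
grip_force: 60.2
```

servo_tool(
  increments=[
    {"grip": 1, "x": 0, "y": 0, "z": 1, "roll": 0},
    {"grip": 1, "x": 0, "y": 0, "z": 1, "roll": 0},
    {"grip": 1, "x": 0, "y": 0, "z": 1, "roll": 0},
    {"grip": 1, "x": 0, "y": 0, "z": 1, "roll": 0},
    {"grip": 1, "x": 0, "y": 0, "z": 1, "roll": 0},
  ],
)

```text
clock: 18.45
tcp_pos: [0.4649, 0.2791, 0.1705]
orientation: [0.0, 0.941, 0.338, 0.0]
wrist_force: [0.2, -0.0, -3.7]
finger_gap: 0.0234
grip_force: 60.2
```

servo_tool(
  increments=[
    {"grip": 1, "x": 0, "y": 0, "z": 1, "roll": 0},
    {"grip": 1, "x": 0, "y": 0, "z": 1, "roll": 0},
    {"grip": 1, "x": 0, "y": 0, "z": 1, "roll": 0},
    {"grip": 1, "x": 0, "y": 0, "z": 0, "roll": 0},
    {"grip": 1, "x": 0, "y": 0, "z": 0, "roll": 0},
  ],
)

```text
clock: 18.87
tcp_pos: [0.4651, 0.2791, 0.1676]
orientation: [0.0, 0.941, 0.338, 0.0]
wrist_force: [1.0, -1.1, -3.3]
finger_gap: 0.0234
grip_force: 60.3
```

servo_tool(
  increments=[
    {"grip": 1, "x": 0, "y": 0, "z": 1, "roll": 0},
    {"grip": 1, "x": 0, "y": 0, "z": 1, "roll": 0},
    {"grip": 1, "x": 0, "y": 0, "z": 1, "roll": 0},
    {"grip": 1, "x": 0, "y": 0, "z": 1, "roll": 0},
    {"grip": 1, "x": 0, "y": 0, "z": 1, "roll": 0},
  ],
)

```text
clock: 19.28
tcp_pos: [0.4657, 0.2789, 0.163]
orientation: [0.001, 0.941, 0.338, 0.001]
wrist_force: [2.2, -1.5, -0.3]
finger_gap: 0.0234
grip_force: 60.6
```

servo_tool(
  increments=[
    {"grip": 1, "x": 0, "y": 0, "z": 1, "roll": 0},
    {"grip": 1, "x": 0, "y": 0, "z": 1, "roll": 0},
    {"grip": 1, "x": 0, "y": 0, "z": 1, "roll": 0},
    {"grip": 1, "x": 0, "y": 0, "z": 1, "roll": 0},
    {"grip": 1, "x": 0, "y": 0, "z": 1, "roll": 0},
  ],
)

```text
clock: 19.7
tcp_pos: [0.4642, 0.2792, 0.1571]
orientation: [-0.0, 0.941, 0.338, -0.001]
wrist_force: [1.1, -0.0, -1.3]
finger_gap: 0.0233
grip_force: 60.4
```

servo_tool(
  increments=[
    {"grip": 1, "x": 0, "y": 0, "z": 1, "roll": 0},
    {"grip": 1, "x": 0, "y": 0, "z": 1, "roll": 0},
    {"grip": 1, "x": 0, "y": 0, "z": 1, "roll": 0},
    {"grip": 1, "x": 0, "y": 0, "z": 0, "roll": 0},
    {"grip": 1, "x": 0, "y": 0, "z": 0, "roll": 0},
  ],
)

```text
clock: 20.12
tcp_pos: [0.4646, 0.2793, 0.1544]
orientation: [-0.0, 0.941, 0.338, -0.0]
wrist_force: [0.3, 0.6, -1.5]
finger_gap: 0.0232
grip_force: 60.5
```

servo_tool(
  increments=[
    {"grip": 1, "x": 0, "y": 0, "z": 1, "roll": 0},
    {"grip": 1, "x": 0, "y": 0, "z": 1, "roll": 0},
    {"grip": 1, "x": 0, "y": 0, "z": 1, "roll": 0},
    {"grip": 1, "x": 0, "y": 0, "z": 0.7, "roll": 0},
    {"grip": 1, "x": 0, "y": 0, "z": 0, "roll": 0},
  ],
)

```text
clock: 20.53
tcp_pos: [0.4647, 0.2791, 0.1507]
orientation: [0.0, 0.941, 0.338, -0.0]
wrist_force: [0.4, 0.5, -1.3]
finger_gap: 0.0234
grip_force: 60.5
```

servo_tool(
  increments=[
    {"grip": 1, "x": 0, "y": -1, "z": 0, "roll": 0},
    {"grip": 1, "x": 0, "y": -1, "z": 0, "roll": 0},
    {"grip": 1, "x": 0, "y": -1, "z": 0, "roll": 0},
    {"grip": 1, "x": 0, "y": -1, "z": 0, "roll": 0},
    {"grip": 1, "x": 0, "y": 0, "z": 0, "roll": 0},
  ],
)

```text
clock: 20.95
tcp_pos: [0.4622, 0.2824, 0.1509]
orientation: [0.0, 0.941, 0.338, 0.0]
wrist_force: [0.1, -0.0, -1.4]
finger_gap: 0.0231
grip_force: 60.5
```

servo_tool(
  increments=[
    {"grip": 1, "x": 0, "y": -2, "z": 0, "roll": 0},
    {"grip": 1, "x": 0, "y": -2, "z": 0, "roll": 0},
    {"grip": 1, "x": 0, "y": -2, "z": 0, "roll": 0},
    {"grip": 1, "x": 0, "y": -2, "z": 0, "roll": 0},
    {"grip": 1, "x": 0, "y": -2, "z": 0, "roll": 0},
  ],
)

```text
clock: 21.37
tcp_pos: [0.4558, 0.2901, 0.1509]
orientation: [0.0, 0.941, 0.338, -0.0]
wrist_force: [0.3, 0.6, -2.1]
finger_gap: 0.0235
grip_force: 60.5
```

servo_tool(
  increments=[
    {"grip": 1, "x": 0, "y": -2, "z": 0, "roll": 0},
    {"grip": 1, "x": 0, "y": -2, "z": 0, "roll": 0},
    {"grip": 1, "x": 0, "y": -1.5, "z": 0, "roll": 0},
    {"grip": 1, "x": 0, "y": 0, "z": 0, "roll": 0},
    {"grip": 1, "x": 0, "y": 0, "z": 0, "roll": 0},
  ],
)

```text
clock: 21.78
tcp_pos: [0.4524, 0.2942, 0.1509]
orientation: [0.0, 0.941, 0.338, 0.0]
wrist_force: [-0.5, 0.5, -2.3]
finger_gap: 0.0233
grip_force: 60.5
```

```bash
python3 -c "
from h import *
st(); shot('side','s8');shot('scene','sc8')
for n,a,b in(('side','s7','s8'),('scene','sc7','sc8')):
    u,v=proj(n,(.467,.275,.02)).astype(int); A=cv2.imread('pics/%s.png'%b)[v-32:v+32,u-32:u+32].mean(2)
    print(n,u,v)
    for r in range(0,64,3): print(''.join(' .:-=+*#%@'[9-int(min(9,A[r,c]/25))] for c in range(64)))
"
```

```text
t 21.78 tcp [0.4524 0.2942 0.1509] hx 39.5 F [-0.5  0.5 -2.3] gap 0.0233 gf 61 j6 2.88
side 224 184
::::..:::::=******####*=::::::::::::.::::::::::::-----::::::::::
::::::.:::::=+********+=:::::::::::::.::::::---------:::::::::::
.::::::..::::::--=+*+-:::::.::::::::::::::::------::::::::::::::
..::::::..:::::::::=++-:::::::::::::::::::::::::::::::::::::::::
.....:::::..::::::::=++-::::.....::::::::..::--=======+=----::::
:...::.....:-=======++***************************++*+++=--+=-:::
::...:+#******++++====+**===--::...::::..................-**-:::
:::.:-**-.        .....-+-.........:.....................-**-:::
::..:=#+:.        ... ..=+-...::::-=++=--:::::...........-**=:::
:::.-**-.        ....  ..:===+=--:...:===----:::........:-**-:::
::::=*+:         ...  ..:-=++===:......-+=-=+*=:.......::=**=:::
::.-+#=.              ..:------++:...:=**+=*##+-:......::=**=:::
-::=*+:                ..-==---=*##******##%##*+-.......:=**=:::
::-+*=.                  .:=*#%%##########****+-........:=**=:::
::-*#=.                    .:=*#***********+=:..........:=**-:::
::=*+:                   
[... 1173 characters left out ...]
*****#***#*+==-====++======+++++===--=======---=--
=======-====+*****##**+****+=====++=======++++++=====---=====--=
=-=-========++****###**++******+**+======++++++==--===-----=-=-=
+===--========+****#####**+++++++++++++++++++======----=--------
#**+=====-======+++**#######****+++**++++*++======-==-----=-=---
*####*++==-==-=======+++**##########****+++=========-===-------=
++**####**+====---============+=++++========================----
====+**####**+====-==-===================================-=--===
=======++***##***+=======-=====================-========--===++*
--========++***###**+====---=-=-===-===============-======++*++=
-------=======+**####**++===-----=======-=-============+***+====
```

servo_tool(
  increments=[
    {"grip": 1, "x": 0, "y": 0, "z": -2, "roll": 0},
    {"grip": 1, "x": 0, "y": 0, "z": -2, "roll": 0},
    {"grip": 1, "x": 0, "y": 0, "z": -2, "roll": 0},
    {"grip": 1, "x": 0, "y": 0, "z": -2, "roll": 0},
    {"grip": 1, "x": 0, "y": 0, "z": 0, "roll": 0},
  ],
)

```text
clock: 22.3
tcp_pos: [0.4528, 0.2943, 0.1595]
orientation: [0.0, 0.941, 0.338, 0.0]
wrist_force: [0.2, -0.2, -1.4]
finger_gap: 0.0235
grip_force: 60.5
```

servo_tool(
  increments=[
    {"grip": 1, "x": 0, "y": 0, "z": -2, "roll": 0},
    {"grip": 1, "x": 0, "y": 0, "z": -2, "roll": 0},
    {"grip": 1, "x": 0, "y": 0, "z": -2, "roll": 0},
    {"grip": 1, "x": 0, "y": 0, "z": 0, "roll": 0},
    {"grip": 1, "x": 0, "y": 0, "z": 0, "roll": 0},
  ],
)

```text
clock: 22.72
tcp_pos: [0.4526, 0.2942, 0.165]
orientation: [0.0, 0.941, 0.338, 0.0]
wrist_force: [0.4, -0.3, -0.7]
finger_gap: 0.0233
grip_force: 60.5
```

servo_tool(
  increments=[
    {"grip": 1, "x": 0, "y": 0, "z": -10, "roll": 0},
    {"grip": 1, "x": 0, "y": 0, "z": -30, "roll": 0},
    {"grip": 1, "x": 0, "y": 0, "z": -35, "roll": 0},
    {"grip": 1, "x": 0, "y": 0, "z": -25, "roll": 0},
    {"grip": 1, "x": 0, "y": 0, "z": -10, "roll": 0},
  ],
)

```text
clock: 23.13
tcp_pos: [0.4538, 0.2948, 0.2796]
orientation: [-0.0, 0.941, 0.338, 0.003]
wrist_force: [0.5, -0.2, -1.1]
finger_gap: 0.0233
grip_force: 60.5
```

```bash
python3 -c "
from h import *
st();plan((.5054,-.2681,.275),78.2,20)"
```

```text
t 23.13 tcp [0.4538 0.2948 0.2796] hx 39.5 F [ 0.5 -0.2 -1.1] gap 0.0233 gf 61 j6 2.88
from [0.4538 0.2948 0.2796] hx 39.5 n 20 roll -1.93
x -15.9 y 23.4 z 0.2 | x -16.7 y 22.8 z 0.2 | x -17.5 y 22.2 z 0.2 | x -18.2 y 21.6 z 0.2 | x -18.9 y 21.0 z 0.2 | x -19.6 y 20.3 z 0.2 | x -20.3 y 19.7 z 0.2 | x -20.9 y 19.0 z 0.2 | x -21.6 y 18.3 z 0.2 | x -22.2 y 17.5 z 0.2 | x -22.8 y 16.8 z 0.2 | x -23.3 y 16.0 z 0.2 | x -23.8 y 15.2 z 0.2 | x -24.3 y 14.4 z 0.2 | x -24.8 y 13.5 z 0.2 | x -25.2 y 12.7 z 0.2 | x -25.7 y 11.8 z 0.2 | x -26.0 y 11.0 z 0.2 | x -26.4 y 10.1 z 0.2 | x -26.7 y 9.2 z 0.2 |
```

servo_tool(
  increments=[
    {"grip": 1, "x": -15.9, "y": 23.4, "z": 0.2, "roll": -1.93},
    {"grip": 1, "x": -16.7, "y": 22.8, "z": 0.2, "roll": -1.93},
    {"grip": 1, "x": -17.5, "y": 22.2, "z": 0.2, "roll": -1.93},
    {"grip": 1, "x": -18.2, "y": 21.6, "z": 0.2, "roll": -1.93},
    {"grip": 1, "x": -18.9, "y": 21, "z": 0.2, "roll": -1.93},
  ],
)

```text
clock: 23.55
tcp_pos: [0.4649, 0.1522, 0.2733]
orientation: [-0.0, 0.909, 0.417, -0.0]
wrist_force: [0.5, 0.3, -1.0]
finger_gap: 0.0232
grip_force: 60.5
```

servo_tool(
  increments=[
    {"grip": 1, "x": -19.6, "y": 20.3, "z": 0.2, "roll": -1.93},
    {"grip": 1, "x": -20.3, "y": 19.7, "z": 0.2, "roll": -1.93},
    {"grip": 1, "x": -20.9, "y": 19, "z": 0.2, "roll": -1.93},
    {"grip": 1, "x": -21.6, "y": 18.3, "z": 0.2, "roll": -1.93},
    {"grip": 1, "x": -22.2, "y": 17.5, "z": 0.2, "roll": -1.93},
  ],
)

```text
clock: 23.97
tcp_pos: [0.4777, 0.0113, 0.2724]
orientation: [-0.0, 0.871, 0.492, -0.0]
wrist_force: [-0.4, -0.0, -1.3]
finger_gap: 0.0232
grip_force: 60.5
```

servo_tool(
  increments=[
    {"grip": 1, "x": -22.8, "y": 16.8, "z": 0.2, "roll": -1.93},
    {"grip": 1, "x": -23.3, "y": 16, "z": 0.2, "roll": -1.93},
    {"grip": 1, "x": -23.8, "y": 15.2, "z": 0.2, "roll": -1.93},
    {"grip": 1, "x": -24.3, "y": 14.4, "z": 0.2, "roll": -1.93},
    {"grip": 1, "x": -24.8, "y": 13.5, "z": 0.2, "roll": -1.93},
  ],
)

```text
clock: 24.38
tcp_pos: [0.4906, -0.1294, 0.2713]
orientation: [-0.0, 0.826, 0.563, -0.0]
wrist_force: [0.7, -0.2, -1.6]
finger_gap: 0.0232
grip_force: 60.5
```

servo_tool(
  increments=[
    {"grip": 1, "x": -25.2, "y": 12.7, "z": 0.2, "roll": -1.93},
    {"grip": 1, "x": -25.7, "y": 11.8, "z": 0.2, "roll": -1.93},
    {"grip": 1, "x": -26, "y": 11, "z": 0.2, "roll": -1.93},
    {"grip": 1, "x": -26.4, "y": 10.1, "z": 0.2, "roll": -1.93},
    {"grip": 1, "x": -26.7, "y": 9.2, "z": 0.2, "roll": -1.93},
  ],
)

```text
clock: 24.8
tcp_pos: [0.5034, -0.27, 0.2702]
orientation: [-0.0, 0.776, 0.631, -0.0]
wrist_force: [1.8, -0.3, -1.0]
finger_gap: 0.0233
grip_force: 60.5
```

servo_tool(
  increments=[
    {"grip": 1, "x": 0, "y": 0, "z": 0, "roll": 0},
    {"grip": 1, "x": 0, "y": 0, "z": 0, "roll": 0},
    {"grip": 1, "x": 0, "y": 0, "z": 0, "roll": 0},
    {"grip": 1, "x": 0, "y": 0, "z": 0, "roll": 0},
    {"grip": 1, "x": 0, "y": 0, "z": 0, "roll": 0},
  ],
)

```text
clock: 25.22
tcp_pos: [0.5037, -0.2676, 0.2711]
orientation: [-0.0, 0.776, 0.631, 0.0]
wrist_force: [0.1, -0.4, -1.7]
finger_gap: 0.0236
grip_force: 60.5
```

```bash
python3 -c "
from h import *
st(); shot('wrist','w9'); T=np.load('pics/w9_T.npy')
for p in ((.505,-.2655,.125),(.4754,-.2333,.125),(.543,-.2473,.125)): print(proj('wrist',p,T))
print([proj('wrist',(T@np.array([.0025,y,z,1]))[:3],T) for y,z in((0,.119),(.013,.106))])
A=cv2.imread('pics/w9.png').mean(2)[130:220,270:370]
for r in range(0,90,2): print(130+r,''.join(' .:-=+*#%@'[9-int(min(9,A[r,c]/20))] for c in range(100)))
"
```

```text
t 25.22 tcp [ 0.5037 -0.2676  0.2711] hx 78.2 F [ 0.1 -0.4 -1.7] gap 0.0236 gf 60 j6 1.15
[323.11528805 173.91149963]
[290.51784753 151.11927578]
[353.85226764 151.00251273]
[array([322.37292241, 179.71063077]), array([335.58978109, 182.95141309])]
130 ::::=+*******************************#***************#***************************************+=--:::
132 ::::-+***************************************************************************************+=--:::
134 ::::-+****************************************************************************************+=::::
136 ::::-=+**************************************************************************************+=-::::
138 ::::-=+**************************************************************************************+=-::::
140 ::::-=****************************************************************************************=-::::
142 ::::-=+**************+++++++**#***##*********************************************************+=-::::
144 ::::-=+************++++++++**####************************************************************+=-::::
146 :::::-+
[... 3173 characters left out ...]
--=+++++++++++++++++++++++++++++++++++++**++=-::::::::::::....:::.::::
208 ::::::::::::::::::::::::::::::--=+++++++++++++++++++++++++++++++++++++***+=-::::::::::..........::::
210 ::::::::::.::::.:::::::::::::::-=+++++++++++++++++++++++++++++++++++++****=-::-----::---:::::-::::::
212 :::::::::::::::::::::::::::::::-=+++++++++++++++++++++++++++++++++++++****++=++++++++++++===++=-::::
214 :::::::::::..:::::::::::::::::-=+++++++++++++++++++++++++++++++++++++++*****+++++****+++++++++=-::::
216 ::::::::::::::::.:::::::::::::-=+++++++++++++++++++++++++++++++++++++++*******+++****++++++++++-::::
218 ::::::::::::::::::.::::::::::-=++++++++++++++++++++++++++++++++++++++++******++++***++++++++++=-:..:
```

servo_tool(
  increments=[
    {"grip": 1, "x": 0, "y": 1.7, "z": 10, "roll": 0},
    {"grip": 1, "x": 0, "y": 0, "z": 12, "roll": 0},
    {"grip": 1, "x": 0, "y": 0, "z": 12, "roll": 0},
    {"grip": 1, "x": 0, "y": 0, "z": 12, "roll": 0},
    {"grip": 1, "x": 0, "y": 0, "z": 12, "roll": 0},
  ],
)

```text
clock: 25.68
tcp_pos: [0.5054, -0.2684, 0.2117]
orientation: [-0.0, 0.776, 0.63, -0.0]
wrist_force: [-0.0, 0.4, -2.5]
finger_gap: 0.0235
grip_force: 60.5
```

servo_tool(
  increments=[
    {"grip": 1, "x": 0, "y": 0, "z": 14, "roll": 0},
    {"grip": 1, "x": 0, "y": 0, "z": 14, "roll": 0},
    {"grip": 1, "x": 0, "y": 0, "z": 14, "roll": 0},
    {"grip": 1, "x": 0, "y": 0, "z": 10, "roll": 0},
    {"grip": 1, "x": 0, "y": 0, "z": 8, "roll": 0},
  ],
)

```text
clock: 26.1
tcp_pos: [0.505, -0.2683, 0.1514]
orientation: [-0.001, 0.776, 0.63, -0.0]
wrist_force: [-0.2, -0.1, -2.0]
finger_gap: 0.0233
grip_force: 60.5
```

servo_tool(
  increments=[
    {"grip": 1, "x": 0, "y": 0, "z": 3, "roll": 0},
    {"grip": 1, "x": 0, "y": 0, "z": 2, "roll": 0},
    {"grip": 1, "x": 0, "y": 0, "z": 2, "roll": 0},
    {"grip": 1, "x": 0, "y": 0, "z": 1, "roll": 0},
    {"grip": 1, "x": 0, "y": 0, "z": 0, "roll": 0},
  ],
)

```text
clock: 26.52
tcp_pos: [0.5057, -0.2693, 0.1453]
orientation: [0.0, 0.777, 0.63, 0.0]
wrist_force: [-0.7, -0.1, -1.9]
finger_gap: 0.0237
grip_force: 60.5
```

servo_tool(
  increments=[
    {"grip": 1, "x": 0, "y": 0, "z": 1, "roll": 0},
    {"grip": 1, "x": 0, "y": 0, "z": 1, "roll": 0},
    {"grip": 1, "x": 0, "y": 0, "z": 0, "roll": 0},
    {"grip": 1, "x": 0, "y": 0, "z": 0, "roll": 0},
  ],
)

```text
clock: 26.85
tcp_pos: [0.5054, -0.2691, 0.143]
orientation: [0.0, 0.777, 0.63, -0.0]
wrist_force: [0.2, 0.2, -1.7]
finger_gap: 0.0233
grip_force: 60.5
```

servo_tool(
  increments=[
    {"grip": 1, "x": 0, "y": 0, "z": 1, "roll": 0},
    {"grip": 1, "x": 0, "y": 0, "z": 0, "roll": 0},
    {"grip": 1, "x": 0, "y": 0, "z": 0, "roll": 0},
  ],
)

```text
clock: 27.1
tcp_pos: [0.5056, -0.2692, 0.1426]
orientation: [0.001, 0.777, 0.63, 0.0]
wrist_force: [-1.5, 0.5, 4.3]
finger_gap: 0.0234
grip_force: 61.1
```

servo_tool(
  increments=[
    {"grip": 0.6, "x": 0, "y": 0, "z": 0, "roll": 0},
    {"grip": 0.5, "x": 0, "y": 0, "z": 0, "roll": 0},
    {"grip": 0.3, "x": 0, "y": 0, "z": 0, "roll": 0},
    {"grip": 0.1, "x": 0, "y": 0, "z": 0, "roll": 0},
    {"grip": 0, "x": 0, "y": 0, "z": 0, "roll": 0},
  ],
)

```text
clock: 27.52
tcp_pos: [0.5053, -0.2691, 0.1417]
orientation: [-0.0, 0.777, 0.63, -0.0]
wrist_force: [-0.2, 1.0, 0.5]
finger_gap: 0.0772
grip_force: 0.0
```

servo_tool(
  increments=[
    {"grip": 0, "x": 0, "y": 0, "z": 0, "roll": 0},
    {"grip": 0, "x": 0, "y": 0, "z": 0, "roll": 0},
    {"grip": 0, "x": 0, "y": 0, "z": 0, "roll": 0},
  ],
)

```text
clock: 27.77
tcp_pos: [0.5054, -0.2691, 0.1419]
orientation: [-0.0, 0.777, 0.63, -0.0]
wrist_force: [-0.4, -0.7, -0.2]
finger_gap: 0.0855
grip_force: 0.0
```

servo_tool(
  increments=[
    {"grip": 0, "x": 0, "y": 0, "z": -10, "roll": 0},
    {"grip": 0, "x": 0, "y": 0, "z": -30, "roll": 0},
    {"grip": 0, "x": 0, "y": 0, "z": -40, "roll": 0},
    {"grip": 0, "x": 0, "y": 0, "z": -40, "roll": 0},
    {"grip": 0, "x": 0, "y": 0, "z": -8, "roll": 0},
  ],
)

```text
clock: 28.18
tcp_pos: [0.5073, -0.2704, 0.2779]
orientation: [0.005, 0.776, 0.63, 0.001]
wrist_force: [0.8, -0.1, 1.5]
finger_gap: 0.0855
grip_force: 0.0
```

servo_tool(
  increments=[
    {"grip": 0, "x": 0, "y": 0, "z": 0, "roll": 0},
    {"grip": 0, "x": 0, "y": 0, "z": 0, "roll": 0},
    {"grip": 0, "x": 0, "y": 0, "z": 0, "roll": 0},
    {"grip": 0, "x": 0, "y": 0, "z": 0, "roll": 0},
    {"grip": 0, "x": 0, "y": 0, "z": 0, "roll": 0},
  ],
)

```text
clock: 28.6
tcp_pos: [0.5046, -0.2685, 0.2681]
orientation: [-0.002, 0.777, 0.63, -0.0]
wrist_force: [-0.0, -0.8, 0.1]
finger_gap: 0.0851
grip_force: 0.0
```

```bash
python3 -c "
from h import *
st(); im=shot('wrist','w10').astype(int); T=np.load('pics/w10_T.npy')
print(proj('wrist',(.505,-.2655,.18),T))
m=((im[...,0]-im[...,2])>65); u,v=proj('wrist',(.505,-.2655,.18),T).astype(int); m=m[v-20:v+12,u-20:u+20]
A=im.mean(2)[v-50:v+20,u-50:u+50]
for r in range(0,70,2): print(v-50+r,''.join(' .:-=+*#%@'[9-int(min(9,A[r,c]/20))] for c in range(100)))
ys,xs=np.nonzero(m);print(xs.mean()+u-20,ys.mean()+v-20,plane('wrist',xs.mean()+u-20,ys.mean()+v-20,.18,T))
shot('side','s10');shot('scene','sc10')
a=cv2.imread('pics/side0.png');b=cv2.imread('pics/s10.png')
d=np.abs(a.astype(int)-b).max(2)
for n,(u,v) in dict(tin=(392,245),skittle=(337,168),spanner=(368,206),chuck=(272,225),stand=(318,325),handle=(317,301)).items(): print(n,(d[v-15:v+15,u-15:u+15]>40).mean().round(3))
A=b.mean(2)[150:216,186:262]
for r in range(0,66,2): print(''.join(' .:-=+*#%@'[9-int(min(9,A[r,c]/25))] for c in range(76)))
"
```

```text
t 28.60 tcp [ 0.5046 -0.2685  0.2681] hx 78.1 F [-0.  -0.8  0.1] gap 0.0851 gf 0 j6 1.15
[322.41694876 187.42461716]
137 :-=+********************#*************#***#*#**********************************************+=-::::::
139 ::=+*************************#****##***#*#***#*****************#****************************+--:::::
141 ::-+************************##*************#***********************************************+=-::::::
143 ::-+**************+++++++**###***#*********************************************************+=-::::::
145 ::-=***********+++++++***##%%##*************************************************************+--:::::
147 ::-=**********++++++++**##%%%%##*****#******************************************************=--:::::
149 ::-=+*******++++++++***####%%%##***********************************************************+=-::::::
151 ::-=+******+++++++++***************+*++*+++++++++++++++++++++++++++++++++++++++++***********+-::::::
153 :::-+**++==+=========================-===-======================================+**********+=-::::::
155 :::-+**+==---===------------------
[... 4679 characters left out ...]
..:::::
:-----::=*+.                                                  .-**-:...::=++
:----:::+*:                                                ...:=**-:::==++++
-::::::-**:                           ............:----======+**#*=-=++++**#
-::::.:-*+:        ....     .::----=====++++++*******+++++********+++++**#%%
::::::::::-------===++++++******++++******+++++++********+++++++++++++*#%%%%
::::::=+****++++******++++++++++++++++++++++++++++===++=====-:::-=+++*#%%%%%
:::::::=+**********++++++++++========-::::::::::::::::::::::::::-++++*#%%%%%
::::::::-=======+=-:::::...........................:::::::::::::-++++*#%%%%%
::::::::::::::::::::::::............................::::::::::::-=++++*#%%%%
```

```bash
python3 -c "
from h import *
for n,a,b,w in(('scene','scene0','sc10',dict(skittle=(342,288),spanner=(280,290),tin=(220,230))),('side','side0','s10',dict(skittle=(337,168),spanner=(368,206)))):
    A,B=[cv2.imread('pics/%s.png'%f,0) for f in(a,b)]
    for k,(u,v) in w.items():
        t=A[v-28:v+28,u-28:u+28];r=cv2.matchTemplate(B[v-40:v+40,u-40:u+40],t,cv2.TM_CCOEFF_NORMED);_,m,_,l=cv2.minMaxLoc(r);print(n,k,m,(l[0]-12,l[1]-12))
"
```

```text
scene skittle 0.9692161083221436 (0, 0)
scene spanner 0.9417385458946228 (0, 0)
scene tin 0.9978763461112976 (0, 0)
side skittle 0.531190037727356 (0, 0)
side spanner 0.7054580450057983 (0, 0)
```

Nothing has shifted; the picture differences are only the arm's shadow. Handing in.

```bash
python3 -c "
from workcell import env
print(env.hand_in())"
```

```text
the job is handed in; nothing more can be done
None
```

I drew the plug from the bore at about 11 N, set it upright in the tray and unhooked it, hung the hook back in its stand, and handed the job in at about 29 s; the skittle, tin and spanner look unmoved.

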